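# Load the vial carrier into the sample chamber

## Task

Pick up the vial carrier by its upright handle and load it into the sample chamber: its mouth is shorter than the carrier, so tilt the carrier, lead its low end in under the fixed deck, and right it inside until it stands flat on the chamber floor; lower it in, do not let it drop. Then slide the keeper plate fully over the carrier's other end. Leave the bottles, beaker, jar and tin where they stand.

Things in the scene. Friction and masses are not known exactly. Their poses are not given: they have to be found in the camera images.
- carrier_center (a point): the vial carrier, loose, about 0.3 kg: a metal block 180 long (its x) x 60 wide (y) x 30 mm high, two rows of small capped vials standing 7 mm out of its top, one upright handle in its middle; 140 mm tall in all. This point is on its middle axis, half-way up, 70 mm above the underside. z up; both ends are alike. It stands on the bench at the start
- carrier_grip (a point): middle of the black grip at the top of the carrier's handle, on the carrier's middle axis, 118 mm above its underside; the grip is 32 mm (x) x 14 mm (y) and 44 mm high: pinch it across y. Below it the handle is a plate 30 mm (x) x 8 mm (y). Axes as the carrier's
- chamber_seat (a point): the sample chamber, a fixed white bench unit with an open-topped well; this point is the centre of the well's inner floor, 12 mm above the bench. x points along the well, away from the robot (within 0.22 rad), z up. The well is 210 mm long (x -105 to +105 mm) and 90 mm wide inside, rim 95 mm above its floor, walls 5 mm. The carrier's place is the middle of the floor, lengthwise
- chamber_mouth (a point): centre of the well's open mouth, at rim height, 30 mm further in x than the seat; the mouth is 150 mm long (x) and 90 mm wide. The well's near 60 mm (x -105 to -45 mm from the seat) are roofed by a fixed dark deck 5 mm thick, its top level with the rim, 90 mm free beneath. Behind the well a closed housing, rim-high and 85 mm long, bears the keeper. On the -y side is a lower control pod
- keeper (a joint): travel of the keeper, a steel plate 78 x 84 x 5 mm that lies on the housing behind the well and slides in the chamber's -x direction over the mouth: about 0 = open (its edge just clear of the well), 0.055 = its stop, fully over the carrier's far end. Slides against 1.5 N of friction and stays where left
- keeper_grip (a point): the black upright tab on the keeper plate, by which it is slid: 24 mm wide (y) x 14 mm (x), rising 40 mm above the plate; this point is on its middle, 23 mm above the plate and 124 mm above the well's floor; axes as the chamber's. It moves with the keeper
- beaker_mid (a point): bystander: an open clear glass beaker, 68 mm across and 85 mm tall, loose, standing on the bench; point half-way up its axis
- jar_mid (a point): bystander: a squat brown glass jar with black cap, 56 mm across, 75 mm tall, loose, standing on the bench; point half-way up its axis
- solvent_mid (a point): bystander: a tall brown glass bottle with white cap, 72 mm across, 145 mm tall, loose, standing on the bench; point half-way up its axis
- squeeze_mid (a point): bystander: a white plastic bottle with grey cap, 60 mm across, 150 mm tall, loose, standing on the bench; point half-way up its axis
- tin_mid (a point): bystander: a bare metal can, 70 mm across, 70 mm tall, loose, standing on the bench; point half-way up its axis

How it is judged:
By the outcome, as a careful person would: the job done as asked, in the order asked, and still so for the second after the job is handed in, with the robot touching nothing.
It also fails if it takes over 51 s, if anything falls off the work surface, if the arm or the gripper's body presses on something with over 40 N, if the wrist force passes 120 N, or if a joint passes its speed limit or range.

## Robot

A 6-joint arm with a two-finger parallel gripper is mounted at the origin on the work surface. World frame = base frame: x ahead of the robot, y to its left, z up, the work surface at z = 0. Lengths are in m, angles in rad, forces in N, time in s.
With the tool pointing down it reaches from about 0.25 to 0.775 m from the base axis. Payload 4 kg.
Tool frame: the origin (TCP) lies between the finger pads; the fingertips stand 11 mm ahead of it and the grasp point (between the pads) lies 8 mm behind it; z points along the fingers, y is the direction in which the jaws open and shut (so a half turn about z gives the same grasp; the last joint's range is limited). The gripper opens to 94 mm and grips with 3 to 60 N. Pads are 16 mm wide; open, the fingers measure 119 mm over their backs; the gripper's body (75 mm by 177 mm) begins 78 mm behind the grasp point.
Start: joints at [-1.39, 0.087, 1.371, -0, 1.684, -0.103], TCP at [0.154, -0.528, 0.217] pointing down, gripper open.
Joint ranges: [-3.1, 3.1], [-0.76, 2.03], [0.27, 2.55], [-1.08, 4.22], [0.17, 2.65], [-2.57, 2.57]. Speed limits (rad/s): [2.79, 2.79, 3.14, 3.14, 3.14, 3.14].

## Interface

Orientations are given as [roll, pitch, yaw] about the fixed x, y, z axes, in that order (R = Rz(yaw) Ry(pitch) Rx(roll)).
In Python, from bench import get_obs, cams, ticket gives the robot as it stands. The module is installed in compiled form; this text tells all that it offers.
- The arm moves only by the shell command python3 -m crank 'ROWS'. ROWS is JSON, a list of rows, each an object of numbers: "tx", "ty", "tz": the shift along the tool's x, y, z in cm; "twist": the turn about the tool's z in degrees; "grip": the opening, from 0 (shut) to 1 (fully open). In form: [{"tx": .., "ty": .., "tz": .., "twist": .., "grip": ..}, ...]. A call has 1 to 12 rows; each row shifts and turns the commanded pose from where the row before left it, along the tool's axes as they then stand; what a row does not reach is not made up. A row lasts 1/8 s, in which the tool goes at most 62.5 mm and 10.7 degrees, less where a joint would pass 70% of its speed; a pose out of reach is approached as far as the arm can. A call is refused whole if a number of a shift passes 6.25 or a number of a turn 10.7, either way. A call with a gripper value outside its range is refused whole. The fingers move at their own pace and stop on an object; the grip force is fixed at half the most. Time passes only in rows, so rows that do not move let the fingers close. It gives the time, the measured TCP pose, the force and the opening at its end, in the units of the state.
- get_obs(): the state, without advancing time (a new reading comes with each control period).
- cams.snapshot(name): name is "scene" or "side" or "wrist"; returns a dict with "frame" (384x512x3 uint8, red, green, blue), "intrinsics" (3x3 intrinsics, pixels), "R" (3x3) and "t" (3): a world point X has camera coordinates R X + t; the wrist camera has in their place "hand_eye" (4x4, takes a point from camera to tool coordinates, whose origin is the TCP and whose axes are the flange's). Camera axes: x right, y down, z forward; pixel columns grow to the right and rows downward; lengths in m; the calibration is good to about 2 mm. A picture is of the moment at which its call begins: read the wrist's pose just before it. There is no depth.
- ticket.close_job(): hands the job in, once; it reports no verdict.
Trained networks look in a picture, given as the dict that the camera call returned (one of the last four; its "shot" number tells which), for a name from the list of things; names that differ only in an ending like _2 or _b are one class to them, and where a whole thing is asked for, a point or a joint stands for the part that bears it (a point fixed in the world has none). Each returns a list of dicts, best first, with "conf" (0 to 1); they miss things now and then, are a little off and sometimes report something else, mostly with a low value. They report only what shows in the picture. A call takes as long as a camera call.
- cams.outline_of(picture, query): "region" (384x512 bool, what is visible of it) and "centre" ([column, row] in pixels, amid what is visible of it).
The state is a dict: "time": time; "joint_positions": joint angles; "qvel": joint speeds; "joint_torque": joint torques, N m; "tool_pos": TCP position; "ee_rot": TCP orientation; "wrist_force": force on the tool from outside, world axes, zero at the start; "wrist_torque": the same for the moment, N m; "width": finger opening in m.
Only numpy, scipy, OpenCV 4.12 (cv2) and the standard library are available. Lean on these libraries where they do the work, as an engineer would, in place of code of your own. Each camera call takes 0.05 s, during which the arm holds its last target.

## Working session

There is one attempt and no reset: what is moved stays moved. The work goes in short steps, Python scripts to look and compute and a shell command to move; the robot and the scene stay as the last step left them, time stands still between calls to the robot, and variables do not carry over. Pictures are saved under pics/ and viewed, and the job is handed in when it is done.

```bash
mkdir -p pics; ls
python3 - <<'E'
from bench import get_obs, cams
import cv2
o=get_obs(); print({k:(v if isinstance(v,float) else [round(float(x),4) for x in __import__('numpy').ravel(v)]) for k,v in o.items()})
for n in ["scene","side","wrist"]:
    p=cams.snapshot(n); cv2.imwrite(f"pics/{n}0.png",p["frame"][:,:,::-1])
    print(n,{k:(v.tolist() if hasattr(v,'tolist') else v) for k,v in p.items() if k!="frame"})
E
```

```text
pics
{'time': 0.0, 'joint_positions': [-1.3901, 0.0879, 1.3723, 0.0, 1.6836, -0.1031], 'qvel': [0.0013, -0.0004, -0.0001, -0.0005, 0.0004, -0.0001], 'joint_torque': [0.0004, -34.0184, -30.2423, 0.0719, 0.033, -0.0002], 'tool_pos': [0.1539, -0.5275, 0.2153], 'ee_rot': [-3.1394, -0.0002, 0.2838], 'wrist_force': [-0.3913, -0.0031, -0.2212], 'wrist_torque': [-0.015, 0.0187, 0.0135], 'width': 0.09378550311779547}
scene {'intrinsics': [[438.673790524314, 0.0, 254.41574630727348], [0.0, 438.673790524314, 193.1148443273646], [0.0, 0.0, 1.0]], 'R': [[0.8545606213781606, 0.5191915169500603, -0.012896244293107732], [0.30756656231551865, -0.5259341781516255, -0.7929666134191204], [-0.41848411455536316, 0.6736715883715668, -0.6091285881369746]], 't': [-0.37927877379832203, -0.06807248086535525, 1.6958778035741824], 'shot': 1}
side {'intrinsics': [[486.4880507259601, 0.0, 253.1555165678609], [0.0, 486.4880507259601, 193.66929231598542], [0.0, 0.0, 1.0]], 'R': [[0.9592726304170366, -0.2824275949376022, 0.005538424915180996], [-0.1467764369238266, -0.5150901865954064, -0.8444754450172339], [0.24135595724308395, 0.8092692711890591, -0.5355656342712848]], 't': [-0.47454336758863225, 0.13873554846965233, 1.5781532478765639], 'shot': 2}
wrist {'intrinsics': [[331.09432917573446, 0.0, 258.14704249058997], [0.0, 331.09432917573446, 196.19643194407763], [0.0, 0.0, 1.0]], 'hand_eye': [[9.855458078706987e-06, -0.9577235834176071, -0.28769000272620643, 0.0848544432762102], [0.9999999862135731, 5.712572962192246e-05, -0.00015591504783240708, 0.00045497443787434477], [0.0001657580196294024, -0.28768999722337557, 0.9577235707770227, -0.16763165186599305], [0.0, 0.0, 0.0, 1.0]], 'shot': 3}
```

View pics/scene0.png

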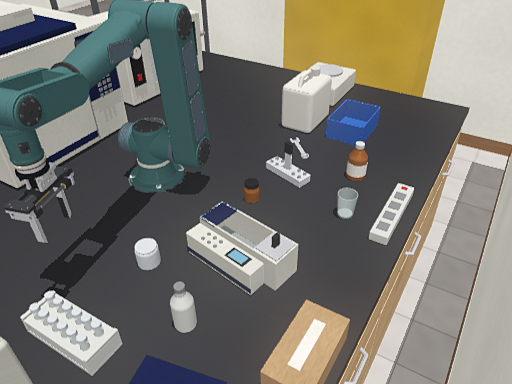

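View pics/side0.png

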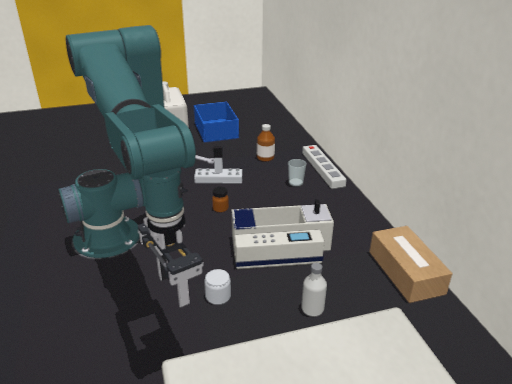

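View pics/wrist0.png

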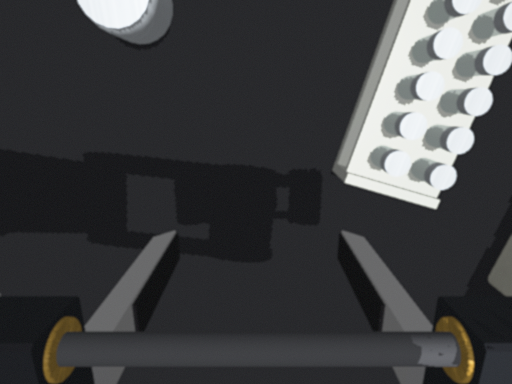

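```bash
cat > h.py <<'E'
import numpy as np, cv2
from scipy.spatial.transform import Rotation as Ro
from bench import get_obs, cams
def shot(n):
    o=get_obs(); p=cams.snapshot(n)
    if n=="wrist":
        T=np.eye(4);T[:3,:3]=Ro.from_euler('xyz',o['ee_rot']).as_matrix();T[:3,3]=o['tool_pos']
        C=np.linalg.inv(T@np.array(p['hand_eye'])); p['R']=C[:3,:3];p['t']=C[:3,3]
    return p
def proj(p,X):
    c=np.atleast_2d(X)@np.array(p['R']).T+np.array(p['t']); u=c@np.array(p['intrinsics']).T
    return u[:,:2]/u[:,2:]
def ray(p,uv):
    d=np.linalg.inv(np.array(p['intrinsics']))@np.array([uv[0],uv[1],1.]); R=np.array(p['R'])
    return -R.T@np.array(p['t']), R.T@d
def onplane(p,uv,z):
    o,d=ray(p,uv); return o+d*(z-o[2])/d[2]
def tri(rs):
    A=np.zeros((3,3));b=np.zeros(3)
    for o,d in rs:
        d=d/np.linalg.norm(d);M=np.eye(3)-np.outer(d,d);A+=M;b+=M@o
    return np.linalg.solve(A,b)
def save(p,name,crop=None,s=1,pts=None):
    im=p['frame'][:,:,::-1].copy()
    c=crop or (0,0,512,384)
    im=cv2.resize(im[c[1]:c[3],c[0]:c[2]],None,fx=s,fy=s,interpolation=cv2.INTER_CUBIC)
    if pts is not None:
        for u,v in pts: cv2.circle(im,(int((u+.5-c[0])*s),int((v+.5-c[1])*s)),2,(0,0,255),-1)
    cv2.imwrite('pics/'+name,im)
E
python3 - <<'E'
from h import *
import pickle
R={}
for n in ["scene","side"]:
    p=shot(n); R[n]=p
    for q in ["carrier_center","carrier_grip","chamber_seat","chamber_mouth","keeper","keeper_grip","beaker_mid","jar_mid","solvent_mid","squeeze_mid","tin_mid"]:
        try: r=cams.outline_of(p,q)
        except Exception as e: print(q,e); continue
        R[n,q]=r
        print(n,q,[(round(x['conf'],2),np.round(x['centre'],1).tolist(),int(x['region'].sum()), cv2.boundingRect(x['region'].astype(np.uint8))) for x in r][:3])
pickle.dump(R,open('r.pkl','wb'))
save(R['scene'],'sc_a.png',(170,120,320,300),4)
save(R['side'],'si_a.png',(180,130,350,280),4)
print(get_obs()['time'])
E
```

```text
scene carrier_center [(0.37, [247.7, 190.1], 359, (244, 178, 16, 25))]
scene carrier_grip [(0.76, [288.7, 169.0], 867, (266, 142, 45, 46))]
scene chamber_seat [(0.76, [238.9, 250.9], 6444, (186, 202, 113, 93))]
scene chamber_mouth [(0.58, [241.7, 249.9], 6339, (186, 202, 112, 93))]
scene keeper [(0.97, [274.1, 245.9], 595, (256, 233, 38, 28))]
scene keeper_grip [(0.93, [277.0, 244.2], 617, (256, 233, 39, 28))]
scene beaker_mid [(0.59, [344.4, 201.1], 549, (337, 188, 21, 32))]
scene jar_mid [(0.53, [250.8, 191.6], 332, (244, 179, 17, 24))]
scene solvent_mid [(0.67, [357.8, 160.5], 683, (346, 142, 22, 40)), (0.24, [240.7, 248.5], 6361, (185, 203, 113, 92))]
scene squeeze_mid [(0.66, [181.9, 307.8], 962, (170, 282, 27, 51))]
scene tin_mid [(0.73, [146.0, 253.9], 669, (135, 239, 26, 31))]
side carrier_center [(0.96, [219.7, 174.3], 852, (195, 146, 48, 37)), (0.32, [318.6, 214.5], 445, (302, 199, 30, 23))]
side carrier_grip [(0.96, [216.8, 174.5], 915, (194, 146, 49, 38))]
side chamber_seat [(0.91, [283.2, 233.7], 5741, (231, 200, 103, 69))]
side chamber_mouth [(0.76, [282.6, 235.3], 5709, (232, 199, 102, 70))]
side keeper [(0.62, [315.6, 213.2], 417, (302, 200, 29, 22)), (0.24, [316.7, 291.1], 1022, (302, 263, 25, 53))]
side keeper_grip [(0.87, [316.8, 213.5], 391, (302, 200, 28, 22))]
side beaker_mid [(0.87, [295.2, 171.0], 351, (289, 159, 17, 26)), (0.41, [318.4, 213.0], 430, (302, 200, 29, 22))]
side jar_mid [(0.83, [223.4, 199.6], 362, (213, 187, 16, 25))]
side solvent_mid [(0.92, [264.4, 142.7], 528, (257, 124, 18, 37))]
side squeeze_mid [(0.63, [316.3, 289.9], 940, (302, 263, 25, 53)), (0.3, [264.5, 144.7], 525, (257, 125, 19, 36))]
side tin_mid [(0.83, [219.7, 285.7], 809, (205, 268, 26, 36)), (0.22, [221.7, 198.9], 339, (213, 187, 16, 25))]
1.35
```

View pics/sc_a.png

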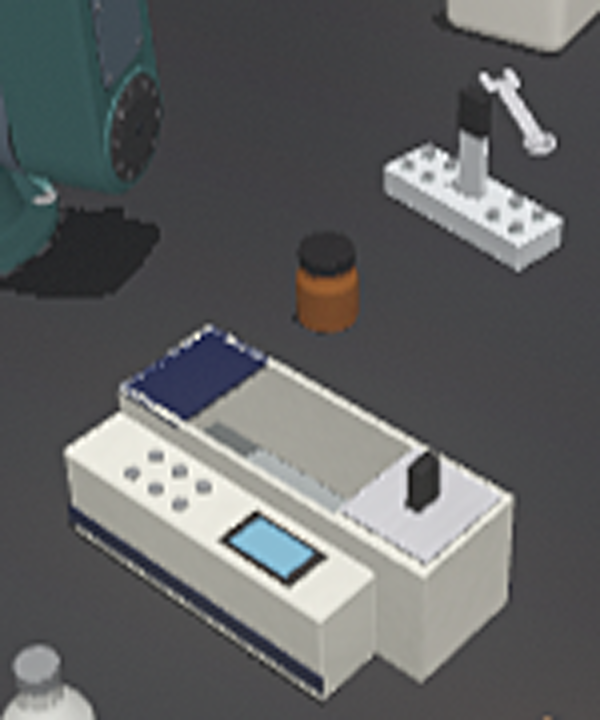

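View pics/si_a.png

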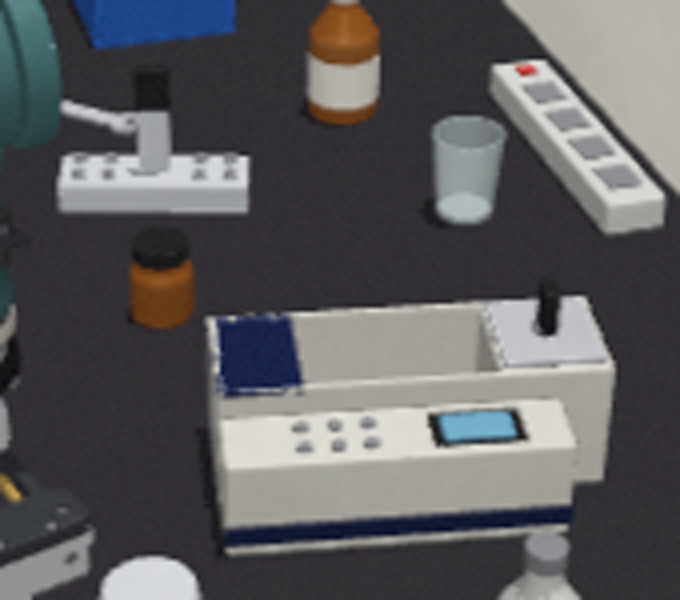

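```bash
cat > fit.py <<'E'
from h import *
import pickle
from scipy.optimize import least_squares, minimize
R=pickle.load(open('r.pkl','rb'))
sc,si=R['scene'],R['side']
off=lambda a,o:[(u/4+o[0]-.5+.125,v/4+o[1]-.5+.125) for u,v in a]
S=off([(210,326),(122,388),(425,575),(513,495)],(170,120))
I=off([(208,318),(218,395),(613,368),(585,297)],(180,130))
def pts(q):
    x,y,w,L=q; c,s=np.cos(w),np.sin(w)
    P=np.array([[-.11,.05],[-.11,-.05],[L,-.05],[L,.05]])
    return np.c_[x+c*P[:,0]-s*P[:,1],y+s*P[:,0]+c*P[:,1],np.full(4,.107)]
f=lambda q:np.r_[(proj(sc,pts(q))-S).ravel(),(proj(si,pts(q))-I).ravel()]
r=least_squares(f,[.5,-.25,0,.19]);print('chamber',r.x.round(4));print(r.fun.reshape(2,4,2).round(1).tolist())
for n in ('scene','side'):
    print(n,[onplane(R[n],uv,.107)[:2].round(4).tolist() for uv in (S if n=='scene' else I)])
# keeper tab: blob dark in region
k=tri([ray(R[n],R[n,'keeper_grip'][0]['centre']) for n in('scene','side')]);print('keeper',k)
# carrier
from itertools import product
def boxes(q):
    x,y,w=q;c,s=np.cos(w),np.sin(w)
    B=[((-.09,.09),(-.03,.03),(0,.03)),((-.015,.015),(-.004,.004),(.03,.1)),((-.016,.016),(-.007,.007),(.096,.14)),((-.075,-.03),(-.02,.02),(.03,.037)),((.03,.075),(-.02,.02),(.03,.037))]
    out=[]
    for b in B:
        P=np.array(list(product(*b))); out.append(np.c_[x+c*P[:,0]-s*P[:,1],y+s*P[:,0]+c*P[:,1],P[:,2]])
    return out
def mask(p,q,S=4):
    m=np.zeros((384*S,512*S),np.uint8)
    for P in boxes(q):
        h=cv2.convexHull(((proj(p,P)+.5)*S).astype(np.float32)); cv2.fillConvexPoly(m,h.astype(np.int32),1)
    return cv2.resize(m.astype(np.float32),(512,384),interpolation=cv2.INTER_AREA)
M={n:R[n,'carrier_grip'][0]['region'].astype(np.float32) for n in('scene','side')}
def cost(q): return sum(np.abs(mask(R[n],q)-M[n]).sum() for n in M)
c0=onplane(si,(219,178),.015)
best=None
for w in np.arange(-1.6,1.6,.2):
    r=minimize(cost,[c0[0],c0[1],w],method='Nelder-Mead',options=dict(initial_simplex=np.array([[c0[0],c0[1],w],[c0[0]+.02,c0[1],w],[c0[0],c0[1]+.02,w],[c0[0],c0[1],w+.1]]),maxiter=150))
    if best is None or r.fun<best.fun: best=r
print('carrier',best.x.round(4),best.fun,{n:M[n].sum() for n in M})
for q,z in (('beaker_mid',.0425),('jar_mid',.0375),('solvent_mid',.0725),('squeeze_mid',.075),('tin_mid',.035)):
    P=[]
    for n in ('scene','side'):
        x0,y0,w0,h0=cv2.boundingRect(R[n,q][0]['region'].astype(np.uint8)); P.append(ray(R[n],(x0+w0/2-.5,y0+h0/2-.5)))
    print(q,tri(P).round(3))
for n in M:
    ov=R[n]; save(ov,f'ov_{n}.png',(170,120,330,300),4,np.vstack([proj(ov,P) for P in boxes(best.x)]+[proj(ov,pts(least_squares(f,[.5,-.25,0,.19]).x))]))
E
python3 fit.py
```

```text
chamber [ 0.492  -0.1776 -0.173   0.1892]
[[[0.1, -0.1], [-1.0, 0.1], [-0.2, 0.4], [0.2, 0.5]], [[0.2, -0.4], [0.3, -0.8], [0.1, -0.3], [-0.7, -0.7]]]
scene [[0.3922, -0.1098], [0.3774, -0.206], [0.6694, -0.2577], [0.6855, -0.1592]]
side [[0.3909, -0.1115], [0.373, -0.2117], [0.6686, -0.2607], [0.6874, -0.1652]]
keeper [ 0.63963794 -0.19899817  0.10710161]
carrier [ 0.4327  0.2608 -0.2794] 132.0 {'scene': np.float32(867.0), 'side': np.float32(915.0)}
beaker_mid [0.714 0.155 0.045]
jar_mid [0.394 0.066 0.034]
solvent_mid [0.66  0.379 0.069]
squeeze_mid [ 0.521 -0.476  0.066]
tin_mid [ 0.287 -0.358  0.033]
```

```bash
cat > plan.py <<'E'
import numpy as np
from scipy import ndimage
def seg(P,d=.003):
    o=[]
    for a,b in zip(P,P[1:]+P[:1]):
        a,b=np.array(a),np.array(b);n=max(2,int(np.linalg.norm(b-a)/d)+1);o.append(a+(b-a)*np.linspace(0,1,n)[:,None])
    return np.vstack(o)
car=seg([(-.09,0),(.09,0),(.09,.03),(.078,.037),(.015,.037),(.015,.096),(.016,.096),(.016,.14),(-.016,.14),(-.016,.096),(-.015,.096),(-.015,.037),(-.078,.037),(-.09,.03)])
h=.118
obs=[(-.3,-.105,-.1,.095),(-.3,-.045,.09,.095),(.105,.3,-.1,.1),(-.3,.3,-.1,0)]
xs=np.arange(-.10,.14,.002);zs=np.arange(.09,.36,.002) # pivot position
def free(th,c):
    R=np.array([[np.cos(th),-np.sin(th)],[np.sin(th),np.cos(th)]])
    P=(car-[0,h])@R.T
    fing=seg([(-.008,-.019),(.008,-.019),(.008,.078),(-.008,.078)])
    P=np.vstack([P,fing])
    X=xs[:,None,None]+P[:,0];Z=zs[None,:,None]+P[:,1]
    hit=np.zeros((len(xs),len(zs)),bool)
    for a,b,l,u in obs:
        cc=c if (u!=0) else -1e-6
        hit|=((X>a-cc)&(X<b+cc)&(Z>l-cc)&(Z<u+cc)).any(2)
    return ~hit
if __name__=="__main__":
    ths=np.arange(0,62,2)
    for c in (.003,.005,.007):
        F=np.array([free(np.radians(t),c) for t in ths])
        # full 3D connectivity with theta max limit
        for tm in (20,24,28,32,36,40,46,50,60):
            k=(ths<=tm).sum()
            L,n=ndimage.label(F[:k])
            i0=np.argmin(abs(xs-0));iz=np.argmin(abs(zs-.119))
            g=L[0][i0-3:i0+3,iz:iz+3].max()
            s=L[k-1][:,-1].max()
            # per-const-theta lowest pivot reachable
            L2,_=ndimage.label(F[k-1]); ok=L2==L2[:,-1].max()
            j=np.where(ok.any(0))[0][0]; ii=np.where(ok[:,j])[0]
            print(c,tm,'connected',g==s and g>0,'const-th lowest pivot z',zs[j].round(3),'x',xs[ii[[0,-1]]].round(3),'touch z',round(.118*np.cos(np.radians(tm))+.09*np.sin(np.radians(tm)),3))
E
python3 plan.py
```

```text
0.003 20 connected False const-th lowest pivot z 0.196 x [0.01  0.012] touch z 0.142
0.003 24 connected True const-th lowest pivot z 0.146 x [-0.046 -0.03 ] touch z 0.144
0.003 28 connected True const-th lowest pivot z 0.148 x [-0.052 -0.034] touch z 0.146
0.003 32 connected True const-th lowest pivot z 0.148 x [-0.054 -0.038] touch z 0.148
0.003 36 connected True const-th lowest pivot z 0.15 x [-0.062 -0.034] touch z 0.148
0.003 40 connected True const-th lowest pivot z 0.15 x [-0.066 -0.026] touch z 0.148
0.003 46 connected True const-th lowest pivot z 0.148 x [-0.074 -0.02 ] touch z 0.147
0.003 50 connected True const-th lowest pivot z 0.146 x [-0.076 -0.016] touch z 0.145
0.003 60 connected True const-th lowest pivot z 0.138 x [-0.082 -0.014] touch z 0.137
0.005 20 connected False const-th lowest pivot z 0.2 x [0.016 0.016] touch z 0.142
0.005 24 connected True const-th lowest pivot z 0.178 x [-0.03  -0.026] touch z 0.144
0.005 28 connected True const-th lowest pivot z 0.148 x [-0.048 -0.036] touch z 0.146
0.005 32 connected True const-th lowest pivot z 0.148 x [-0.052 -0.04 ] to
[... 507 characters left out ...]
2 ] touch z 0.142
0.007 24 connected False const-th lowest pivot z 0.196 x [0.006 0.008] touch z 0.144
0.007 28 connected True const-th lowest pivot z 0.148 x [-0.046 -0.038] touch z 0.146
0.007 32 connected True const-th lowest pivot z 0.148 x [-0.05  -0.042] touch z 0.148
0.007 36 connected True const-th lowest pivot z 0.15 x [-0.054 -0.042] touch z 0.148
0.007 40 connected True const-th lowest pivot z 0.15 x [-0.06  -0.034] touch z 0.148
0.007 46 connected True const-th lowest pivot z 0.148 x [-0.064 -0.026] touch z 0.147
0.007 50 connected True const-th lowest pivot z 0.146 x [-0.068 -0.024] touch z 0.145
0.007 60 connected True const-th lowest pivot z 0.138 x [-0.07 -0.02] touch z 0.137
```

```bash
cat >> h.py <<'E'
def go(target,yaw=None):
    "print shift in current tool axes (cm) and twist (deg) to a world TCP target"
    o=get_obs();M=Ro.from_euler('xyz',o['ee_rot']).as_matrix();w=o['ee_rot'][2]
    d=M.T@(np.array(target)-o['tool_pos'])*100
    print('t',round(o['time'],2),'pos',np.round(o['tool_pos'],4),'rot',np.round(o['ee_rot'],4),'| shift cm',d.round(2),'| twist',None if yaw is None else round(float(np.degrees(-(yaw-w))),1),'F',np.round(o['wrist_force'],1),'T',np.round(o['wrist_torque'],2),'w',round(o['width'],4),'q',np.round(o['joint_positions'],2))
SEAT=np.array([.492,-.1776,.012]);CY=-.173
def ch(x,z,y=0):
    "chamber-frame grasp point (m) -> world TCP"
    c,s=np.cos(CY),np.sin(CY)
    return [SEAT[0]+c*x-s*y,SEAT[1]+s*x+c*y,.012+z-.008]
E
python3 -m crank '[{"tz":-2,"twist":10.7},{"tz":-2,"twist":10.7},{"tz":-2,"twist":10.7}]'
python3 - <<'E'
from h import *
go([.4327,.2608,.25],-.2794)
E
```

```text
t 1.35 pos [ 0.154  -0.528   0.2165] rot [ 3.1415 -0.      0.2838] | shift cm [ 48.84 -67.92  -3.36] | twist 32.3 F [ 0.2 -0.1 -0. ] T [-0.   -0.04  0.05] w 0.0941 q [-1.39  0.09  1.37  0.    1.68 -0.1 ]invalid input at $[0]: expected keys tx, ty, tz, twist, grip
```

All keys are needed in each row.

```bash
python3 -m crank '[{"tx":0,"ty":0,"tz":-2,"twist":10.7,"grip":1},{"tx":0,"ty":0,"tz":-2,"twist":10.7,"grip":1},{"tx":0,"ty":0,"tz":-1,"twist":10.7,"grip":1}]'
python3 - <<'E'
from h import *
go([.4327,.2608,.25],-.2794)
E
```

```text
time: 1.72
tool_pos: [0.1541, -0.5284, 0.268]
ee_rot: [3.14, -0.001, -0.283]
wrist_force: [0.2, -0.1, 0.3]
width: 0.0939
t 1.73 pos [ 0.1541 -0.5284  0.268 ] rot [ 3.1396e+00 -1.0000e-03 -2.8260e-01] | shift cm [  4.75 -83.56   1.64] | twist -0.2 F [ 0.2 -0.1  0.3] T [0.11 0.02 0.03] w 0.0939 q [-1.39  0.08  1.27  0.    1.78  0.46]
```

```bash
python3 -m crank '[{"tx":0.3,"ty":-5,"tz":0,"twist":0,"grip":1},{"tx":0.3,"ty":-5.5,"tz":0,"twist":0,"grip":1},{"tx":0.3,"ty":-6,"tz":0,"twist":0,"grip":1},{"tx":0.3,"ty":-6,"tz":0,"twist":0,"grip":1},{"tx":0.3,"ty":-6,"tz":0,"twist":0,"grip":1},{"tx":0.3,"ty":-6,"tz":0,"twist":0,"grip":1},{"tx":0.3,"ty":-6,"tz":0,"twist":0,"grip":1},{"tx":0.3,"ty":-6,"tz":0,"twist":0,"grip":1},{"tx":0.3,"ty":-6,"tz":0,"twist":0,"grip":1},{"tx":0.3,"ty":-6,"tz":0,"twist":0,"grip":1},{"tx":0.3,"ty":-6,"tz":0,"twist":0,"grip":1},{"tx":0.3,"ty":-5,"tz":0,"twist":0,"grip":1}]'
python3 - <<'E'
from h import *
go([.4327,.2608,.25],-.2794)
E
```

```text
time: 3.22
tool_pos: [0.3785, 0.1332, 0.2667]
ee_rot: [-3.141, -0.001, -0.275]
wrist_force: [1.0, -0.4, 0.7]
width: 0.094
t 3.23 pos [0.3785 0.1332 0.2667] rot [-3.1413e+00 -1.1000e-03 -2.7460e-01] | shift cm [  1.76 -13.76   1.68] | twist 0.3 F [ 1.  -0.4  0.7] T [-0.04  0.05  0.05] w 0.094 q [ 0.2  -0.25  1.59 -0.    1.81  2.04]
```

```bash
python3 -m crank '[{"tx":0.8,"ty":-6,"tz":0,"twist":0,"grip":1},{"tx":0.8,"ty":-5,"tz":0,"twist":0,"grip":1},{"tx":0,"ty":-2.3,"tz":0,"twist":0,"grip":1},{"tx":0,"ty":0,"tz":0,"twist":0,"grip":1}]'
python3 - <<'E'
from h import *
p=shot('wrist'); 
r=cams.outline_of(p,'carrier_grip');print([(x['conf'],np.round(x['centre'],1)) for x in r[:2]])
q=(.4327,.2608,-.2794)
def loc(P): 
    c,s=np.cos(q[2]),np.sin(q[2]); P=np.array(P);return np.c_[q[0]+c*P[:,0]-s*P[:,1],q[1]+s*P[:,0]+c*P[:,1],P[:,2]]
pts=loc([(a,b,.03) for a in(-.09,.09) for b in(-.03,.03)]+[(a,b,.14) for a in(-.016,.016) for b in(-.007,.007)])
save(p,'w1.png',None,1.5,proj(p,pts)); print(proj(p,pts).round(0).tolist())
go([.4327,.2608,.25],-.2794)
E
```

```text
time: 3.72
tool_pos: [0.4299, 0.2548, 0.266]
ee_rot: [3.14, 0.001, -0.275]
wrist_force: [-0.3, -0.5, 0.2]
width: 0.0941
[(0.74, array([255.7, 160.8]))]
[[275.0, 234.0], [230.0, 234.0], [278.0, 91.0], [227.0, 91.0], [258.0, 208.0], [243.0, 208.0], [259.0, 175.0], [243.0, 175.0]]
t 3.83 pos [0.4298 0.2534 0.2667] rot [ 3.1407e+00 -3.0000e-04 -2.7720e-01] | shift cm [ 0.08 -0.8   1.67] | twist 0.1 F [ 0.6 -0.5  0.1] T [-0.03  0.01 -0.01] w 0.0939 q [ 0.42 -0.03  1.39 -0.    1.78  2.27]
```

View pics/w1.png

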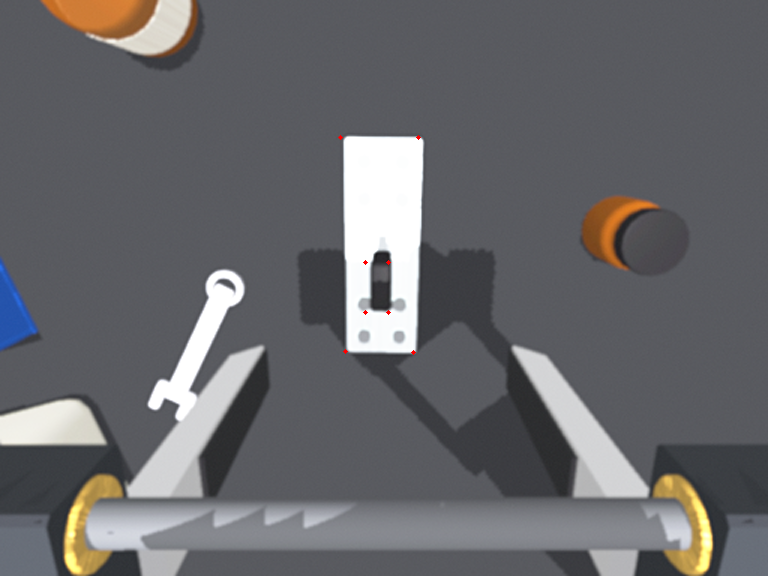

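```bash
python3 - <<'E'
from h import *
go([.432,.2585,.110],-.2794)
E
python3 -m crank '[{"tx":0.1,"ty":-0.5,"tz":5,"twist":0,"grip":1},{"tx":0,"ty":0,"tz":5,"twist":0,"grip":1},{"tx":0,"ty":0,"tz":3,"twist":0,"grip":1},{"tx":0,"ty":0,"tz":0,"twist":0,"grip":1}]'
python3 - <<'E'
from h import *
go([.432,.2585,.110],-.2794)
p=shot('wrist');save(p,'w2.png')
p=shot('scene');save(p,'s2.png',(200,100,380,240),4)
E
```

```text
t 3.83 pos [0.4298 0.2534 0.2667] rot [ 3.1407e+00 -3.0000e-04 -2.7720e-01] | shift cm [ 0.07 -0.57 15.67] | twist 0.1 F [ 0.6 -0.5  0.1] T [-0.03  0.01 -0.01] w 0.0939 q [ 0.42 -0.03  1.39 -0.    1.78  2.27]
time: 4.32
tool_pos: [0.4305, 0.2566, 0.1343]
ee_rot: [3.138, 0.004, -0.279]
wrist_force: [-0.3, -0.1, 0.3]
width: 0.0942
t 4.33 pos [0.4305 0.2566 0.1343] rot [ 3.1377  0.0039 -0.2785] | shift cm [ 0.1  -0.23  2.43] | twist 0.0 F [-0.3 -0.1  0.3] T [ 0.04 -0.02  0.  ] w 0.0942 q [ 0.42  0.01  1.61 -0.    1.52  2.27]
```

View pics/w2.png

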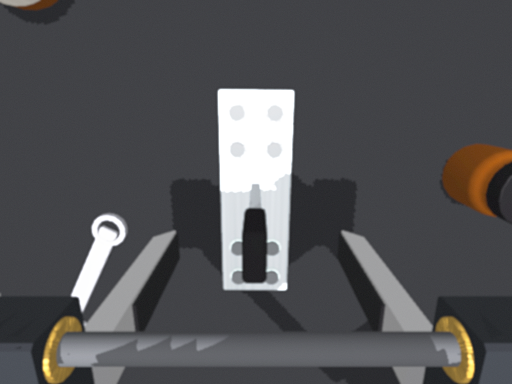

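View pics/s2.png

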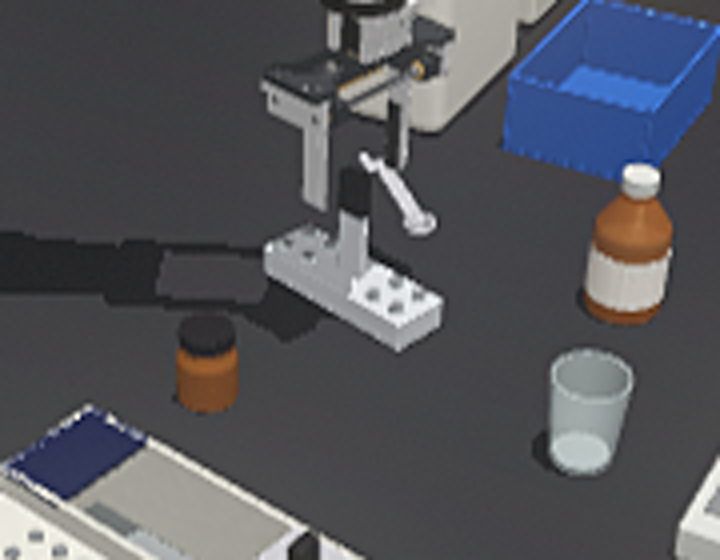

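```bash
python3 -m crank '[{"tx":0.1,"ty":-0.2,"tz":2.4,"twist":0,"grip":1},{"tx":0,"ty":0,"tz":0,"twist":0,"grip":0},{"tx":0,"ty":0,"tz":0,"twist":0,"grip":0},{"tx":0,"ty":0,"tz":0,"twist":0,"grip":0},{"tx":0,"ty":0,"tz":0,"twist":0,"grip":0}]'
python3 - <<'E'
from h import *
go([.432,.2585,.110],-.2794)
E
```

```text
time: 5.05
tool_pos: [0.4343, 0.2607, 0.1133]
ee_rot: [-3.141, -0.001, -0.276]
wrist_force: [-0.2, -0.6, 0.4]
width: 0.0578
t 5.05 pos [0.4343 0.2607 0.1133] rot [-3.1407e+00 -1.3000e-03 -2.7640e-01] | shift cm [-0.16  0.28  0.33] | twist 0.2 F [-0.2 -0.6  0.4] T [-0.04  0.    0.02] w 0.0578 q [ 0.43  0.03  1.63 -0.    1.47  2.28]
```

```bash
python3 -m crank '[{"tx":0,"ty":0.1,"tz":0.1,"twist":0,"grip":0},{"tx":0,"ty":0,"tz":0,"twist":0,"grip":0},{"tx":0,"ty":0,"tz":0,"twist":0,"grip":0},{"tx":0,"ty":0,"tz":0,"twist":0,"grip":0},{"tx":0,"ty":0,"tz":0,"twist":0,"grip":0}]'
python3 - <<'E'
from h import *
go([.432,.2585,.110],-.2794)
E
```

```text
time: 5.68
tool_pos: [0.4334, 0.2594, 0.1112]
ee_rot: [3.141, 0.0, -0.276]
wrist_force: [-0.4, 0.5, -1.4]
width: 0.014
t 5.67 pos [0.4334 0.2594 0.1112] rot [ 3.1411e+00  3.0000e-04 -2.7650e-01] | shift cm [-0.11  0.13  0.12] | twist 0.2 F [-0.4  0.5 -1.4] T [ 0.01 -0.04  0.05] w 0.014 q [ 0.43  0.03  1.64 -0.    1.47  2.27]
```

```bash
python3 -m crank '[{"tx":0,"ty":0,"tz":-2,"twist":0,"grip":0},{"tx":0,"ty":0,"tz":-4,"twist":0,"grip":0},{"tx":0,"ty":0,"tz":-5,"twist":0,"grip":0},{"tx":0,"ty":0,"tz":-5,"twist":-5.8,"grip":0}]'
python3 - <<'E'
from h import *
go(ch(-.185,.26),CY)
p=shot('side');save(p,'i3.png',(130,60,310,200),4)
E
```

```text
time: 6.18
tool_pos: [0.4331, 0.2594, 0.2717]
ee_rot: [3.14, 0.002, -0.172]
wrist_force: [1.3, -0.0, -3.1]
width: 0.0138
t 6.17 pos [0.4331 0.2594 0.2717] rot [ 3.1403e+00  1.9000e-03 -1.7240e-01] | shift cm [-5.19 42.03  0.83] | twist 0.0 F [ 1.3 -0.  -3.1] T [ 0.09 -0.05  0.02] w 0.0138 q [ 0.43 -0.02  1.37  0.    1.79  2.17]
```

View pics/i3.png

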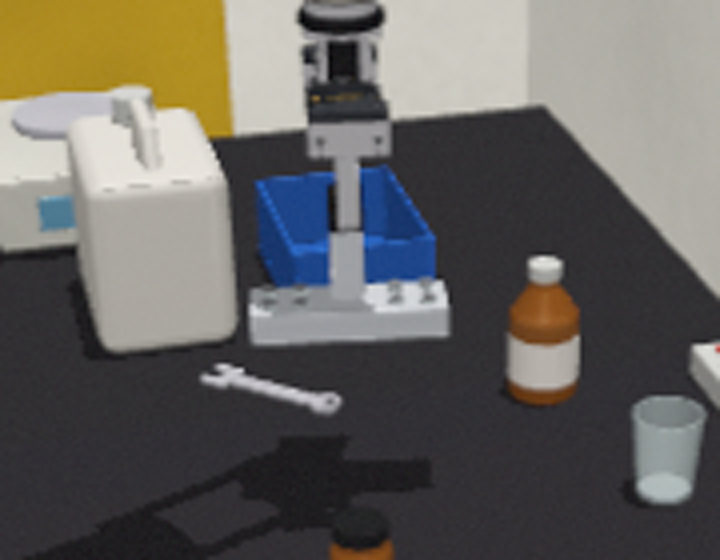

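```bash
python3 -m crank '[{"tx":-0.6,"ty":3,"tz":0,"twist":0,"grip":0},{"tx":-0.6,"ty":5,"tz":0,"twist":0,"grip":0},{"tx":-0.6,"ty":5.5,"tz":0,"twist":0,"grip":0},{"tx":-0.6,"ty":5.5,"tz":0,"twist":0,"grip":0},{"tx":-0.6,"ty":5.5,"tz":0,"twist":0,"grip":0},{"tx":-0.6,"ty":5.5,"tz":0,"twist":0,"grip":0},{"tx":-0.6,"ty":5,"tz":0,"twist":0,"grip":0},{"tx":-0.6,"ty":4,"tz":0,"twist":0,"grip":0},{"tx":-0.4,"ty":3,"tz":0,"twist":0,"grip":0},{"tx":0,"ty":0,"tz":0,"twist":0,"grip":0}]'
python3 - <<'E'
from h import *
go(ch(-.185,.22),CY)
p=shot('side');save(p,'i4.png',(130,100,350,280),3.5)
p=shot('scene');save(p,'s4.png',(130,100,320,280),4)
E
```

```text
time: 7.48
tool_pos: [0.3083, -0.146, 0.2703]
ee_rot: [-3.141, 0.002, -0.18]
wrist_force: [-0.4, 0.5, -3.7]
width: 0.0141
t 7.47 pos [ 0.3083 -0.146   0.2703] rot [-3.141e+00  1.600e-03 -1.802e-01] | shift cm [ 0.14 -0.05  4.63] | twist -0.4 F [-0.4  0.5 -3.7] T [ 0.06 -0.02  0.03] w 0.0141 q [-0.61 -0.39  1.68 -0.    1.85  1.14]
```

View pics/i4.png

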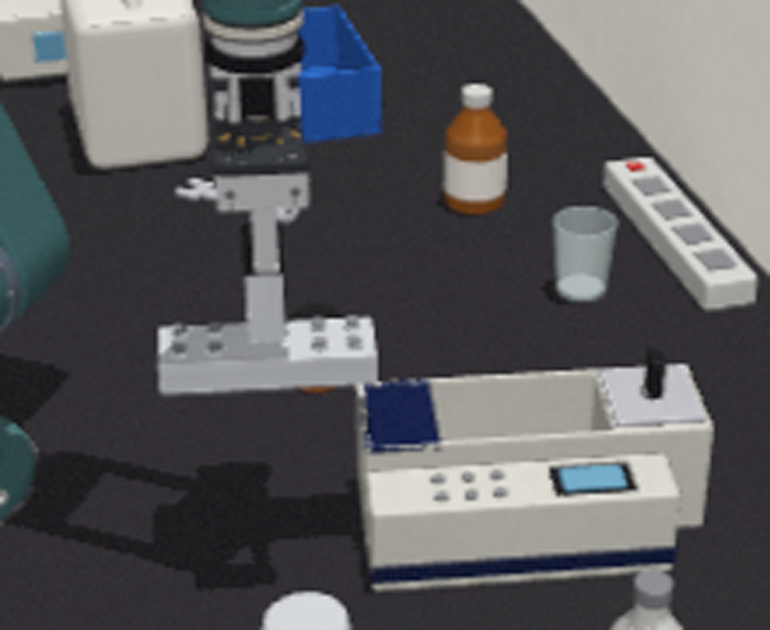

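View pics/s4.png

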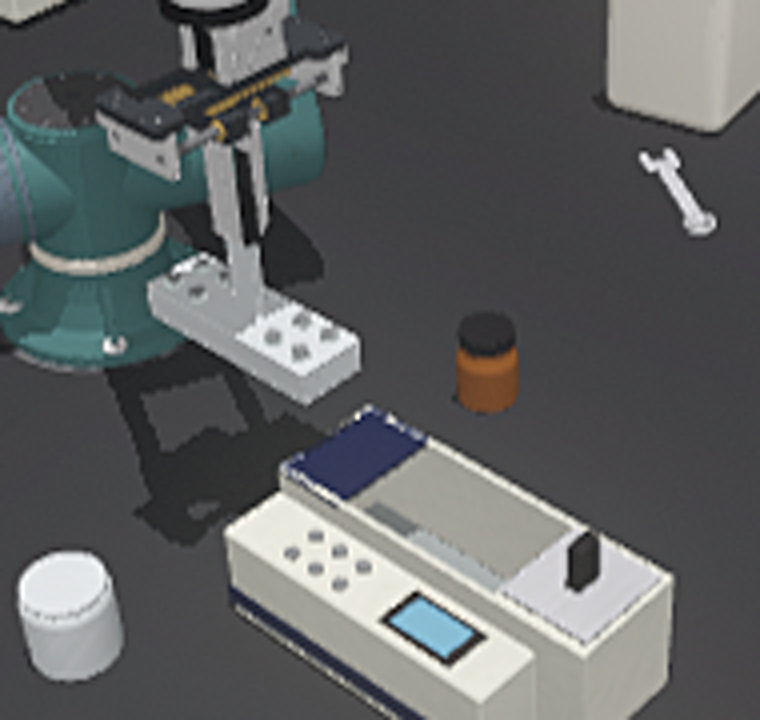

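```bash
python3 -m crank '[{"tx":0.1,"ty":0,"tz":2.5,"twist":0,"grip":0},{"tx":0,"ty":0,"tz":2.3,"twist":0,"grip":0},{"tx":0,"ty":0,"tz":0.5,"twist":0,"grip":0},{"tx":-0.6,"ty":0,"tz":0.5,"twist":0,"grip":0},{"tx":-0.6,"ty":0,"tz":0.5,"twist":0,"grip":0}]'
python3 - <<'E'
from h import *
go(ch(-.220,.180),CY)
p=shot('side');save(p,'i5.png',(130,100,350,280),3.5)
E
```

```text
time: 8.2
tool_pos: [0.2994, -0.1423, 0.2109]
ee_rot: [-3.141, -0.005, -0.173]
wrist_force: [-2.7, 3.3, 6.3]
width: 0.0141
t 8.2 pos [ 0.2994 -0.1423  0.2109] rot [-3.1413 -0.0047 -0.173 ] | shift cm [-2.43  0.17  2.67] | twist 0.0 F [-2.7  3.3  6.3] T [ 0.8  -0.13  0.18] w 0.0141 q [-0.62 -0.42  1.82  0.    1.74  1.13]
```

View pics/i5.png

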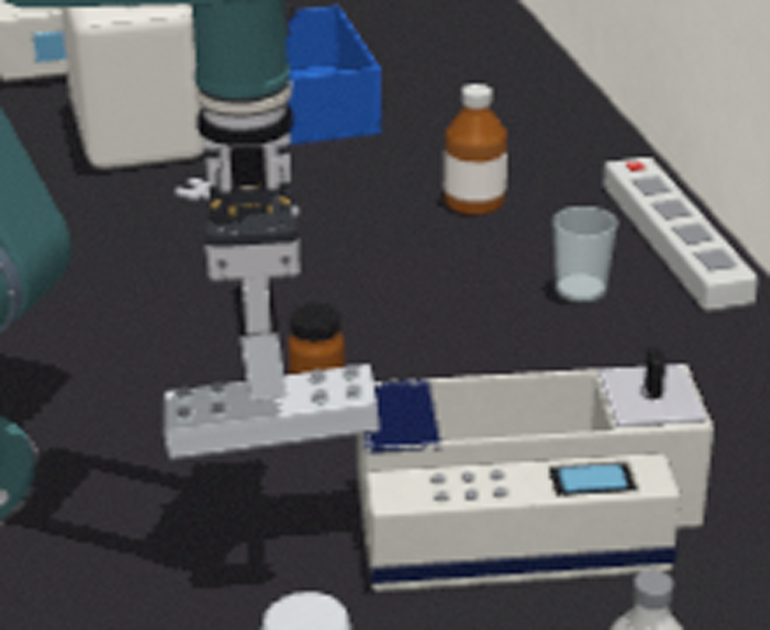

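```bash
python3 -m crank '[{"tx":-0.9,"ty":0,"tz":0.9,"twist":0,"grip":0},{"tx":-0.9,"ty":0,"tz":1.0,"twist":0,"grip":0},{"tx":-0.8,"ty":0,"tz":1.1,"twist":0,"grip":0},{"tx":-0.8,"ty":0,"tz":1.2,"twist":0,"grip":0}]'
python3 - <<'E'
from h import *
go(ch(-.238,.151),CY)
p=shot('side');save(p,'i6.png',(130,100,350,280),3.5)
E
```

```text
time: 8.75
tool_pos: [0.2648, -0.1366, 0.1681]
ee_rot: [3.141, -0.002, -0.174]
wrist_force: [-4.0, 2.7, 4.9]
width: 0.014
t 8.75 pos [ 0.2648 -0.1366  0.1681] rot [ 3.1413e+00 -1.8000e-03 -1.7390e-01] | shift cm [-0.72  0.13  1.31] | twist -0.1 F [-4.   2.7  4.9] T [0.63 0.13 0.26] w 0.014 q [-0.67 -0.5   1.95  0.    1.69  1.08]
```

View pics/i6.png

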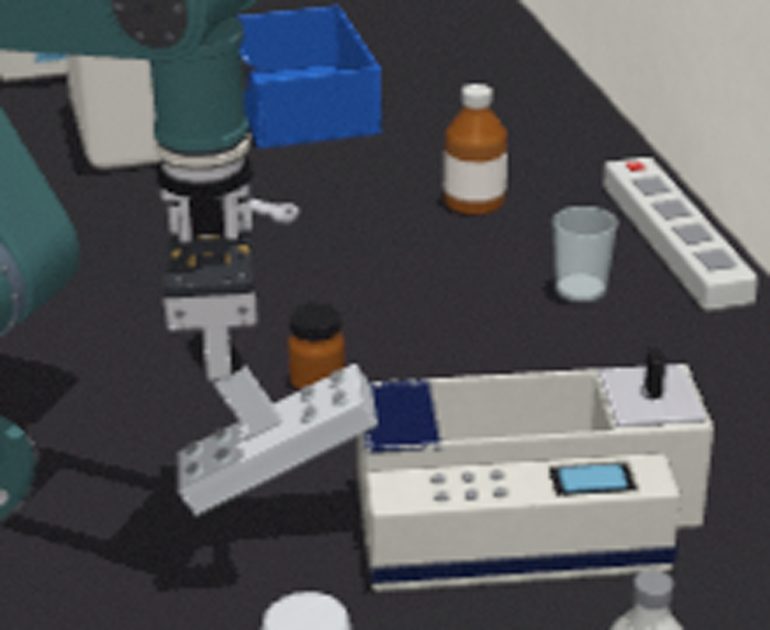

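```bash
python3 -m crank '[{"tx":-0.4,"ty":0,"tz":0.8,"twist":0,"grip":0},{"tx":-0.3,"ty":0,"tz":0.6,"twist":0,"grip":0},{"tx":0,"ty":0,"tz":0,"twist":0,"grip":0}]'
python3 - <<'E'
from h import *
go(ch(-.238,.151),CY)
p=shot('side');save(p,'i7.png',(130,100,350,280),3.5)
E
```

```text
time: 9.18
tool_pos: [0.2574, -0.1353, 0.153]
ee_rot: [-3.141, 0.001, -0.175]
wrist_force: [-3.2, 3.3, 2.6]
width: 0.0139
t 9.18 pos [ 0.2574 -0.1353  0.153 ] rot [-3.1414e+00  8.0000e-04 -1.7460e-01] | shift cm [ 0.03  0.13 -0.2 ] | twist -0.1 F [-3.2  3.3  2.6] T [0.61 0.52 0.27] w 0.0139 q [-0.68 -0.52  1.99 -0.    1.67  1.07]
```

View pics/i7.png

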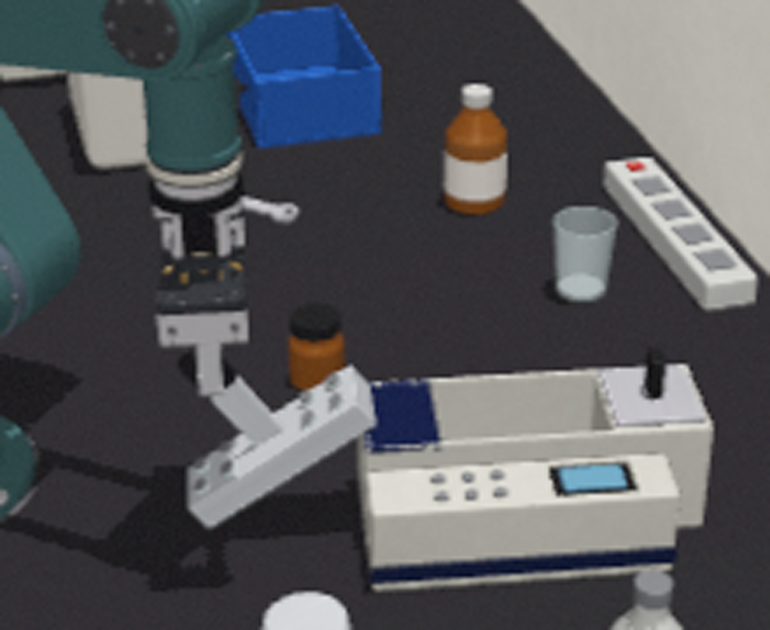

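```bash
python3 -m crank '[{"tx":0,"ty":0,"tz":-2,"twist":0,"grip":0},{"tx":0,"ty":0,"tz":-3.5,"twist":0,"grip":0},{"tx":0,"ty":0,"tz":-3.5,"twist":0,"grip":0},{"tx":0.5,"ty":0,"tz":-3.5,"twist":0,"grip":0},{"tx":1,"ty":0,"tz":-1,"twist":0,"grip":0},{"tx":0,"ty":0,"tz":0,"twist":0,"grip":0}]'
cat >> h.py <<'E'
from itertools import product
from scipy.optimize import minimize
def cboxes(piv,yaw,th,h=.118,ox=0.,roll=0.):
    "carrier boxes, pivot (world grasp point) at carrier (ox,0,h); th = far end up"
    Rm=Ro.from_euler('z',yaw).as_matrix()@Ro.from_euler('y',-th).as_matrix()@Ro.from_euler('x',roll).as_matrix()
    B=[((-.09,.09),(-.03,.03),(0,.03)),((-.015,.015),(-.004,.004),(.03,.1)),((-.016,.016),(-.007,.007),(.096,.14)),((-.075,-.03),(-.02,.02),(.03,.037)),((.03,.075),(-.02,.02),(.03,.037))]
    return [(np.array(list(product(*b)))-[ox,0,h])@Rm.T+piv for b in B]
def bmask(p,bx,S=4):
    m=np.zeros((384*S,512*S),np.uint8)
    for P in bx:
        cv2.fillConvexPoly(m,cv2.convexHull(((proj(p,P)+.5)*S).astype(np.float32)).astype(np.int32),1)
    return cv2.resize(m.astype(np.float32),(512,384),interpolation=cv2.INTER_AREA)
def block_edges(p,bx,name,crop,s):
    im=p['frame'][:,:,::-1].copy();c=crop
    im=cv2.resize(im[c[1]:c[3],c[0]:c[2]],None,fx=s,fy=s,interpolation=cv2.INTER_CUBIC)
    for P in bx[:3]:
        uv=(proj(p,P)+.5-[c[0],c[1]])*s
        for i in range(8):
            for j in range(i):
                if bin(i^j).count('1')==1: cv2.line(im,tuple(int(v) for v in uv[i]),tuple(int(v) for v in uv[j]),(0,0,255),1)
    cv2.imwrite('pics/'+name,im)
E
cat > th.py <<'E'
from h import *
import sys
def run(tag,crop1,crop2,th0=33,s=4):
    o=get_obs();M=Ro.from_euler('xyz',o['ee_rot']).as_matrix()
    piv=np.array(o['tool_pos'])-.008*M[:,2]; yaw=o['ee_rot'][2]
    ps={n:shot(n) for n in('side','scene')};ms={}
    for n,p in ps.items():
        r=cams.outline_of(p,'carrier_center')
        if r and r[0]['conf']>.3: ms[n]=r[0]['region'].astype(np.float32); print(n,r[0]['conf'],ms[n].sum())
    def cost(v):
        bx=cboxes(piv,yaw,v[0],.118+v[1],v[2]); return sum(np.abs(bmask(ps[n],bx[:1]+bx[3:])-ms[n])[bmask(ps[n],[bx[2]])<.5].sum() for n in ms)+1e5*(v[1]**2+v[2]**2)
    v=np.array([np.radians(th0),0,0])
    if ms:
        r=minimize(cost,v,method='Nelder-Mead',options=dict(initial_simplex=v+np.array([[-.1,0,0],[.1,0,0],[0,.004,0],[0,0,.004]]),maxiter=120));v=r.x;print('fit',np.degrees(v[0]).round(1),'dh,ox mm',(v[1:]*1e3).round(1),'cost',r.fun)
    bx=cboxes(piv,yaw,v[0],.118+v[1],v[2])
    block_edges(ps['side'],bx,f'si_{tag}.png',crop1,s);block_edges(ps['scene'],bx,f'sc_{tag}.png',crop2,s)
E
python3 - <<'E'
from th import *
go(ch(.0,.27),CY)
run('8',(130,100,310,240),(130,100,310,240))
E
```

```text
time: 9.98
tool_pos: [0.2733, -0.1387, 0.2869]
ee_rot: [-3.142, 0.001, -0.175]
wrist_force: [0.3, -0.1, -3.6]
width: 0.0141
t 9.97 pos [ 0.2733 -0.1387  0.2869] rot [-3.1415e+00  7.0000e-04 -1.7460e-01] | shift cm [22.21  0.03  1.27] | twist -0.1 F [ 0.3 -0.1 -3.6] T [0.04 0.18 0.03] w 0.0141 q [-0.65 -0.47  1.7  -0.    1.91  1.09]
side 0.69 1456.0
fit 34.6 dh,ox mm [-0.7  3. ] cost 234.88314791916406
```

View pics/si_8.png

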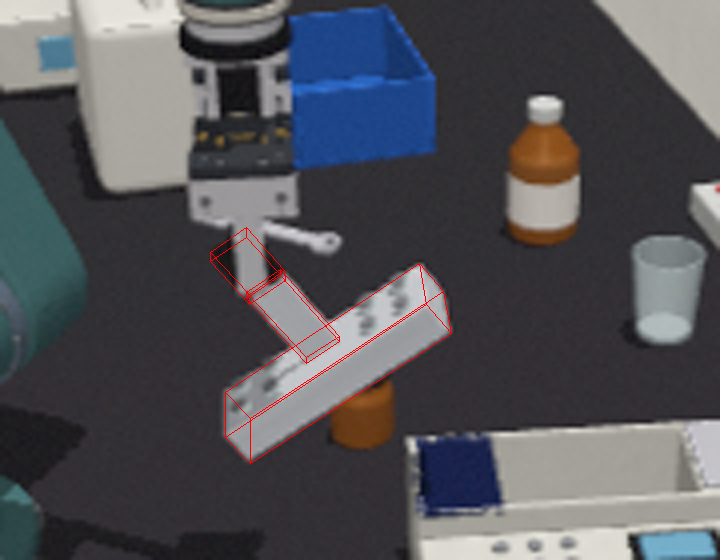

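View pics/sc_8.png

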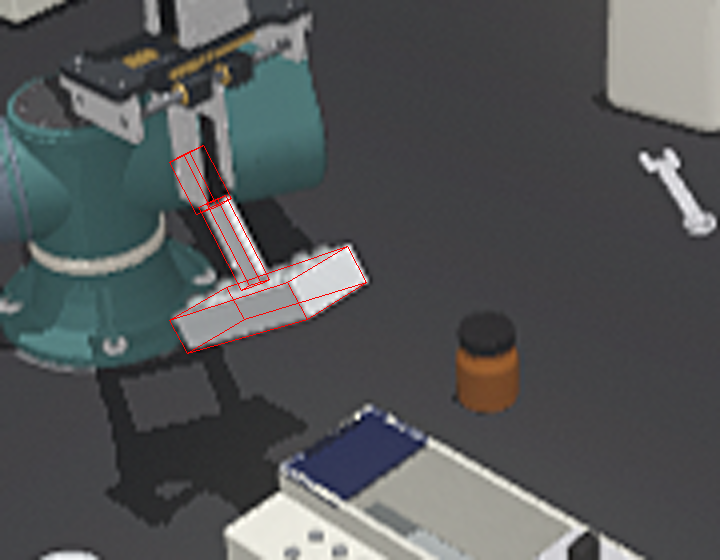

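```bash
cat > path.py <<'E'
import plan,numpy as np
from scipy import ndimage
plan.h=.117; plan.car=plan.car-[.003,0]
xs,zs=plan.xs,plan.zs
th=np.radians(34.6)
Fs={c:plan.free(th,c) for c in (.003,.005,.007,.009,.011,.013,.015)}
for z in np.arange(.27,.14,-.006):
    j=np.argmin(abs(zs-z)); s=[]
    for c,F in Fs.items():
        L,_=ndimage.label(F); ok=(L==L[:,-1].max())[:,j]
        i=np.where(ok)[0]; s.append(f"{c*1e3:.0f}:"+(f"{xs[i[0]]*1e3:.0f}..{xs[i[-1]]*1e3:.0f}" if len(i) else '-'))
    print(round(zs[j]*1e3),s)
E
python3 path.py
```

```text
270 ['3:-100..138', '5:-100..138', '7:-100..138', '9:-100..138', '11:-100..138', '13:-100..138', '15:-100..138']
264 ['3:-100..138', '5:-100..138', '7:-100..138', '9:-100..138', '11:-100..138', '13:-100..138', '15:-100..100']
258 ['3:-100..138', '5:-100..138', '7:-100..138', '9:-100..106', '11:-100..100', '13:-100..96', '15:-18..92']
252 ['3:-100..112', '5:-100..106', '7:-100..102', '9:-24..98', '11:-22..94', '13:-18..88', '15:-16..82']
246 ['3:-30..104', '5:-28..100', '7:-24..94', '9:-22..88', '11:-18..84', '13:-14..78', '15:-10..74']
240 ['3:-28..94', '5:-24..90', '7:-20..84', '9:-16..80', '11:-12..76', '13:-10..72', '15:-6..64']
234 ['3:-22..86', '5:-18..82', '7:-16..78', '9:-12..70', '11:-10..66', '13:-6..62', '15:-2..58']
228 ['3:-18..76', '5:-16..72', '7:-12..68', '9:-8..64', '11:-6..58', '13:-4..52', '15:-2..48']
222 ['3:-14..70', '5:-12..64', '7:-10..58', '9:-8..54', '11:-6..48', '13:-4..44', '15:-2..40']
216 ['3:-14..60', '5:-12..54', '7:-10..50', '9:-8..46', '11:-6..42', '13:-4..34', '15:-2..30']
210 ['3:-16..52', '5:-12..48', '7:-10..40', '9:-8..36', '11:-6..32', '13:-4..2
[... 314 characters left out ...]
..18', '5:-36..12', '7:-30..6', '9:-26..2', '11:-20..-4', '13:-14..-8', '15:-']
180 ['3:-50..8', '5:-42..2', '7:-38..-2', '9:-34..-6', '11:-30..-12', '13:-24..-18', '15:-']
174 ['3:-56..0', '5:-52..-6', '7:-48..-12', '9:-44..-16', '11:-36..-20', '13:-32..-24', '15:-']
168 ['3:-66..-10', '5:-60..-14', '7:-56..-18', '9:-50..-24', '11:-46..-30', '13:-42..-34', '15:-']
162 ['3:-64..-18', '5:-60..-24', '7:-58..-28', '9:-54..-34', '11:-52..-38', '13:-48..-42', '15:-']
156 ['3:-60..-28', '5:-58..-32', '7:-54..-36', '9:-50..-40', '11:-46..-46', '13:-', '15:-']
150 ['3:-56..-34', '5:-52..-40', '7:-50..-42', '9:-46..-44', '11:-', '13:-', '15:-']
144 ['3:-', '5:-', '7:-', '9:-', '11:-', '13:-', '15:-']
```

```bash
python3 -m crank '[{"tx":3,"ty":0,"tz":0,"twist":0,"grip":0},{"tx":5,"ty":0,"tz":0,"twist":0,"grip":0},{"tx":5.5,"ty":0,"tz":0,"twist":0,"grip":0},{"tx":5.5,"ty":0,"tz":0.3,"twist":0,"grip":0},{"tx":3.5,"ty":0,"tz":0.5,"twist":0,"grip":0},{"tx":1.7,"ty":0,"tz":0.5,"twist":0,"grip":0},{"tx":0,"ty":0,"tz":0,"twist":0,"grip":0}]'
python3 - <<'E'
from th import *
go(ch(.018,.225),CY)
run('9',(210,80,380,240),(180,120,340,280),34.6)
E
```

```text
time: 11.05
tool_pos: [0.5105, -0.1805, 0.2726]
ee_rot: [-3.141, 0.004, -0.175]
wrist_force: [-0.5, -0.1, -3.1]
width: 0.0138
t 11.05 pos [ 0.5105 -0.1805  0.2726] rot [-3.1408  0.0041 -0.1751] | shift cm [-0.05  0.04  4.36] | twist -0.1 F [-0.5 -0.1 -3.1] T [ 0.08  0.22 -0.01] w 0.0138 q [-0.44  0.07  1.28 -0.    1.8   1.3 ]
side 0.85 1341.0
scene 0.95 1183.0
fit 34.1 dh,ox mm [-2.4  0.7] cost 386.64188278575153
```

View pics/si_9.png

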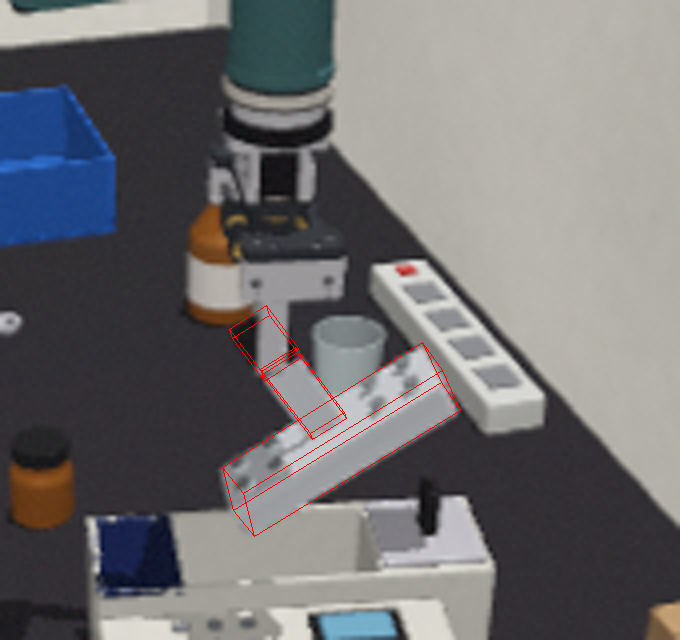

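View pics/sc_9.png

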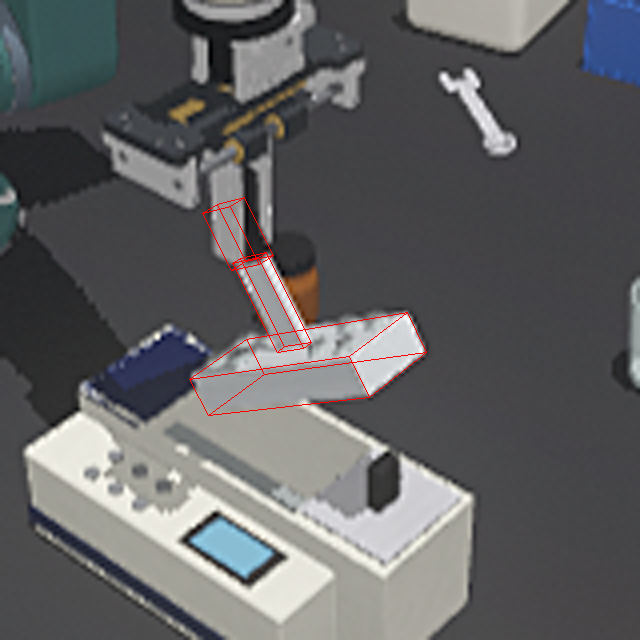

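```bash
python3 -m crank '[{"tx":-0.1,"ty":0,"tz":2.3,"twist":0,"grip":0},{"tx":-0.1,"ty":0,"tz":2.3,"twist":0,"grip":0},{"tx":-0.7,"ty":0,"tz":1.1,"twist":0,"grip":0},{"tx":-0.7,"ty":0,"tz":1.1,"twist":0,"grip":0},{"tx":0,"ty":0,"tz":0,"twist":0,"grip":0}]'
python3 - <<'E'
from th import *
go(ch(-.009,.191),CY)
run('10',(210,100,380,240),(180,120,340,280),34.6)
E
```

```text
time: 11.88
tool_pos: [0.4943, -0.1777, 0.2063]
ee_rot: [-3.142, 0.001, -0.176]
wrist_force: [-0.1, 0.1, -3.3]
width: 0.0138
t 11.88 pos [ 0.4943 -0.1777  0.2063] rot [-3.1416e+00  5.0000e-04 -1.7550e-01] | shift cm [-1.13  0.04  1.13] | twist -0.1 F [-0.1  0.1 -3.3] T [ 0.07  0.13 -0.02] w 0.0138 q [-0.45  0.03  1.45 -0.    1.66  1.29]
side 0.97 1196.0
scene 0.86 1071.0
fit 32.8 dh,ox mm [-1.8 -0.7] cost 455.6142246190909
```

View pics/si_10.png

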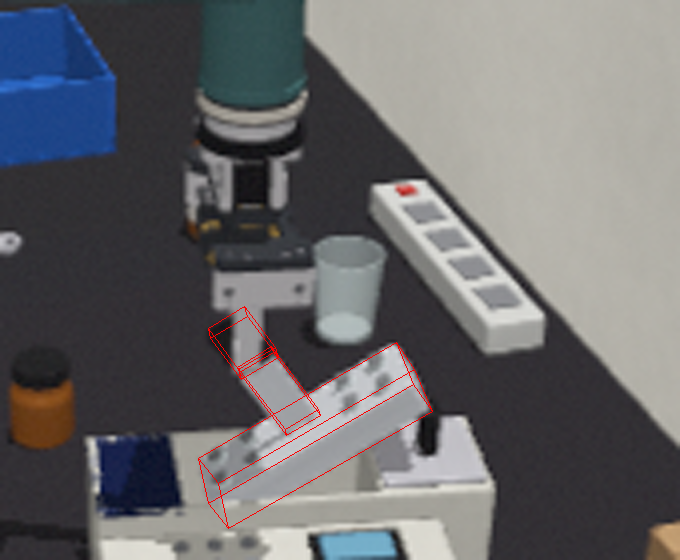

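View pics/sc_10.png

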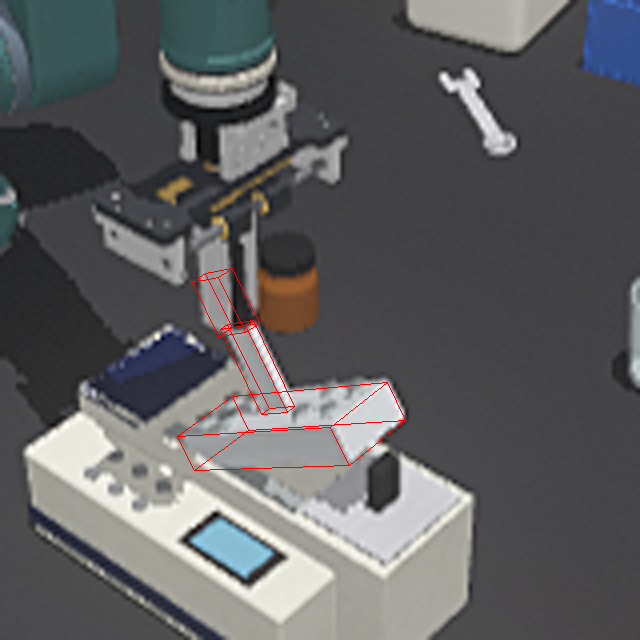

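```bash
python3 -m crank '[{"tx":-1.2,"ty":0,"tz":1.1,"twist":0,"grip":0},{"tx":-1.1,"ty":0,"tz":0.9,"twist":0,"grip":0},{"tx":-1.1,"ty":0,"tz":0.9,"twist":0,"grip":0},{"tx":0,"ty":0,"tz":0,"twist":0,"grip":0}]'
python3 - <<'E'
from th import *
go(ch(-.043,.162),CY)
run('11',(210,100,380,240),(180,120,340,280),34)
E
```

```text
time: 12.58
tool_pos: [0.4614, -0.1718, 0.1773]
ee_rot: [-3.141, 0.0, -0.175]
wrist_force: [0.4, 0.6, -2.2]
width: 0.0137
t 12.57 pos [ 0.4614 -0.1718  0.1773] rot [-3.1415e+00  5.0000e-04 -1.7540e-01] | shift cm [-1.19  0.05  1.14] | twist -0.1 F [ 0.4  0.6 -2.2] T [0.07 0.14 0.  ] w 0.0137 q [-0.47 -0.03  1.57 -0.    1.6   1.27]
side 0.74 421.0
scene 0.64 876.0
fit 33.9 dh,ox mm [-1.9  0.3] cost 1848.2272086525734
```

View pics/si_11.png

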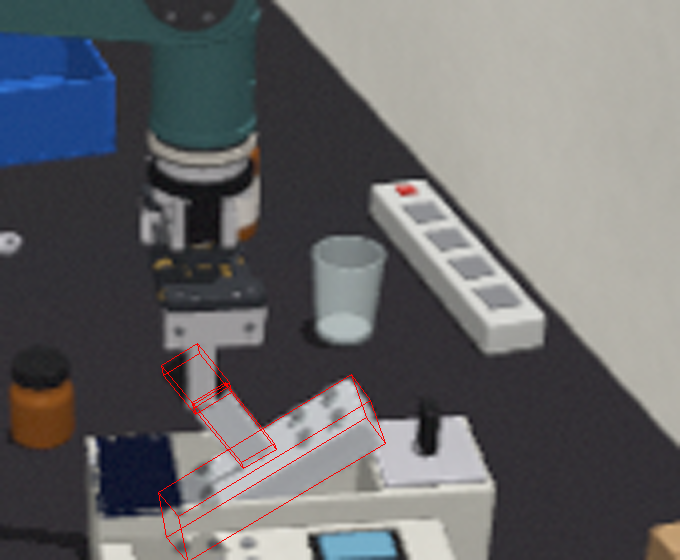

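View pics/sc_11.png

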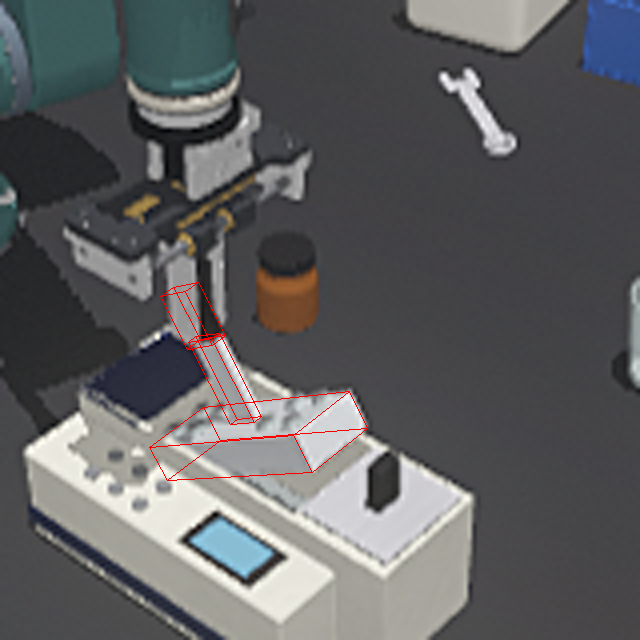

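```bash
python3 -m crank '[{"tx":-0.6,"ty":0.05,"tz":0.6,"twist":0,"grip":0},{"tx":-0.6,"ty":0,"tz":0.6,"twist":0,"grip":0},{"tx":-0.1,"ty":0,"tz":0.6,"twist":0,"grip":0},{"tx":0,"ty":0,"tz":0,"twist":0,"grip":0}]'
python3 - <<'E'
from th import *
go(ch(-.045,.15),CY)
run('12',(210,100,380,240),(180,120,340,280),33.9)
E
```

```text
time: 13.28
tool_pos: [0.4483, -0.1699, 0.1585]
ee_rot: [-3.141, 0.002, -0.175]
wrist_force: [0.3, -0.8, -2.5]
width: 0.0137
t 13.28 pos [ 0.4483 -0.1699  0.1585] rot [-3.1411e+00  1.5000e-03 -1.7530e-01] | shift cm [-0.06  0.01  0.45] | twist -0.1 F [ 0.3 -0.8 -2.5] T [ 0.1   0.13 -0.04] w 0.0137 q [-0.48 -0.05  1.63 -0.    1.57  1.27]
side 0.75 831.0
scene 0.77 785.0
fit 33.9 dh,ox mm [-2.   0.4] cost 967.464161644169
```

View pics/si_12.png

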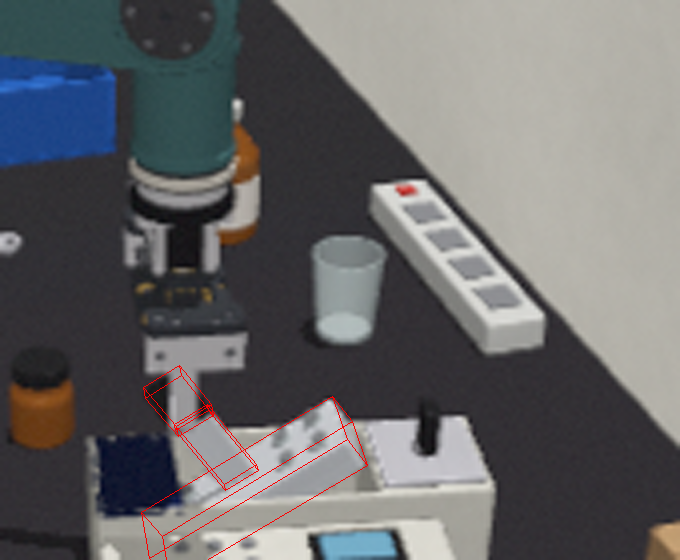

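View pics/sc_12.png

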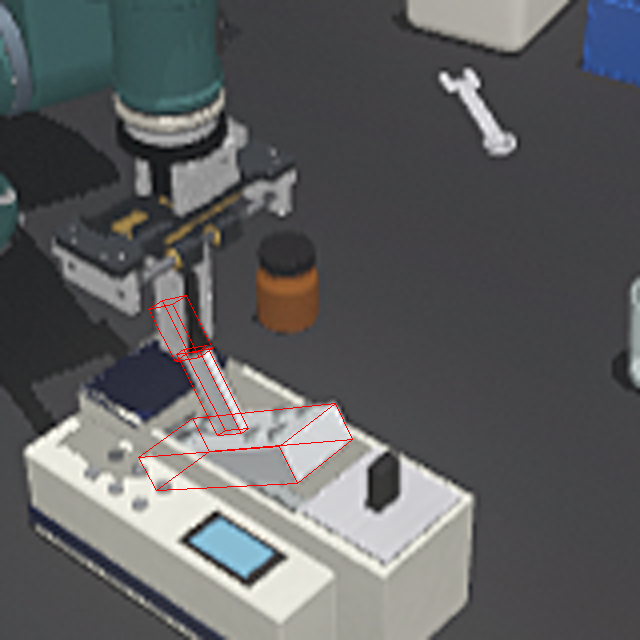

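```bash
python3 -m crank '[{"tx":-0.3,"ty":0,"tz":0.6,"twist":0,"grip":0},{"tx":0,"ty":0,"tz":0.4,"twist":0,"grip":0},{"tx":0,"ty":0,"tz":0,"twist":0,"grip":0}]'
python3 - <<'E'
from h import *
go(ch(-.033,.143),CY)
E
```

```text
time: 13.85
tool_pos: [0.4464, -0.1698, 0.151]
ee_rot: [3.141, -0.002, -0.175]
wrist_force: [-0.2, 1.0, 3.5]
width: 0.0135
t 13.85 pos [ 0.4464 -0.1698  0.151 ] rot [ 3.1411e+00 -2.1000e-03 -1.7520e-01] | shift cm [ 1.32 -0.02  0.41] | twist -0.1 F [-0.2  1.   3.5] T [0.26 0.5  0.05] w 0.0135 q [-0.48 -0.05  1.64  0.    1.55  1.26]
```

```bash
python3 -m crank '[{"tx":0.5,"ty":0,"tz":0.1,"twist":0,"grip":0},{"tx":0.5,"ty":0,"tz":0.1,"twist":0,"grip":0},{"tx":0.5,"ty":0,"tz":0.1,"twist":0,"grip":0},{"tx":0,"ty":0,"tz":0,"twist":0,"grip":0}]'
python3 - <<'E'
from th import *
go(ch(-.018,.14),CY)
run('13',(210,100,380,240),(180,120,340,280),29)
E
```

```text
time: 14.35
tool_pos: [0.4621, -0.1726, 0.1484]
ee_rot: [3.141, -0.004, -0.175]
wrist_force: [-0.3, 0.6, 5.9]
width: 0.0138
t 14.35 pos [ 0.4621 -0.1726  0.1484] rot [ 3.1411 -0.0036 -0.1751] | shift cm [ 1.24 -0.02  0.44] | twist -0.1 F [-0.3  0.6  5.9] T [0.3  0.34 0.02] w 0.0138 q [-0.47 -0.02  1.62  0.    1.54  1.27]
side 0.58 674.0
scene 0.96 742.0
fit 28.5 dh,ox mm [-6.5  1.8] cost 1158.747272325947
```

View pics/si_13.png

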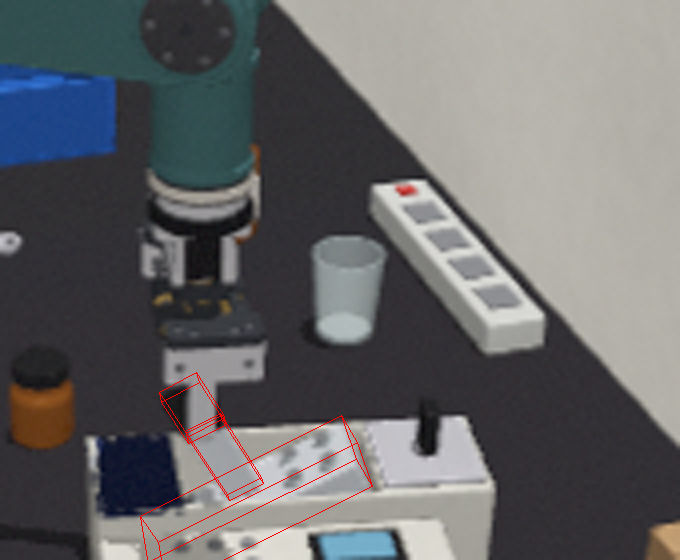

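View pics/sc_13.png

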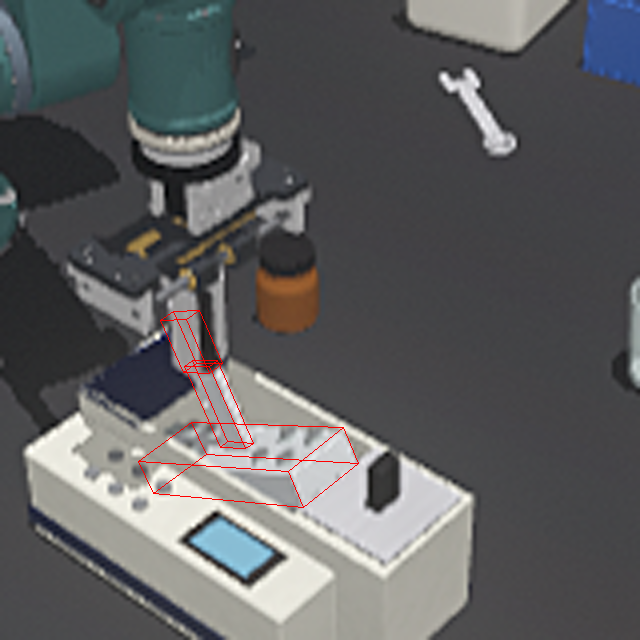

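```bash
python3 -m crank '[{"tx":0.4,"ty":0,"tz":0.2,"twist":0,"grip":0},{"tx":0.4,"ty":0,"tz":0.2,"twist":0,"grip":0},{"tx":0.4,"ty":0,"tz":0.2,"twist":0,"grip":0},{"tx":0,"ty":0,"tz":0,"twist":0,"grip":0}]'
python3 - <<'E'
from th import *
go(ch(-.012,.135),CY)
run('14',(210,100,380,240),(180,120,340,280),22)
E
```

```text
time: 15.05
tool_pos: [0.4715, -0.1743, 0.1457]
ee_rot: [3.141, 0.0, -0.175]
wrist_force: [-12.2, 3.9, 21.2]
width: 0.0137
t 15.05 pos [ 0.4715 -0.1743  0.1457] rot [ 3.1405e+00  4.0000e-04 -1.7530e-01] | shift cm [ 0.88 -0.03  0.67] | twist -0.1 F [-12.2   3.9  21.2] T [ 1.01  2.1  -0.08] w 0.0137 q [-0.47  0.01  1.6  -0.    1.54  1.28]
side 0.6 548.0
scene 0.84 607.0
fit 29.5 dh,ox mm [-12.2   6.6] cost 1285.8450080470454
```

View pics/si_14.png

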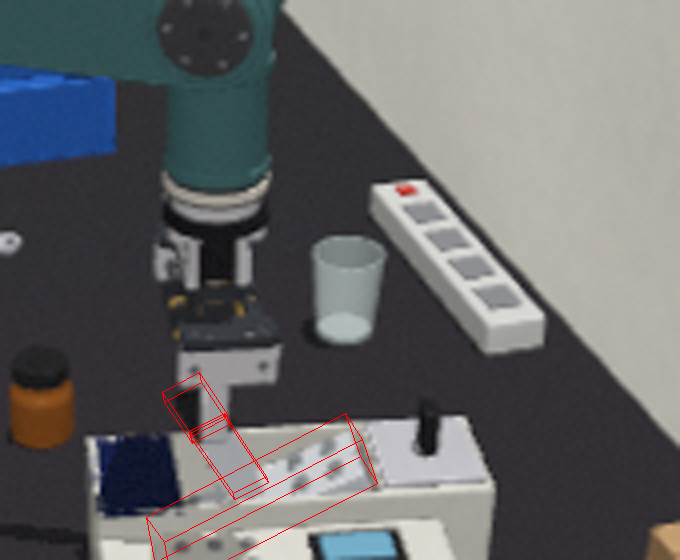

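View pics/sc_14.png

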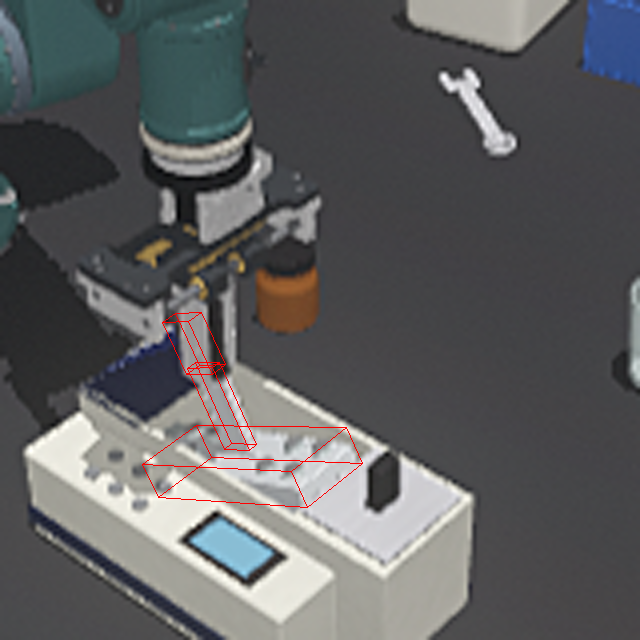

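```bash
python3 -m crank '[{"tx":-0.5,"ty":0,"tz":-0.6,"twist":0,"grip":0},{"tx":-0.6,"ty":0,"tz":-0.2,"twist":0,"grip":0},{"tx":-0.6,"ty":0,"tz":0,"twist":0,"grip":0},{"tx":0,"ty":0,"tz":0,"twist":0,"grip":0}]'
python3 - <<'E'
from th import *
go(ch(-.036,.141),CY)
run('15',(210,100,380,240),(180,120,340,280),23)
E
```

```text
time: 15.75
tool_pos: [0.4551, -0.1711, 0.1475]
ee_rot: [-3.141, 0.002, -0.175]
wrist_force: [0.1, -0.4, -2.2]
width: 0.0139
t 15.75 pos [ 0.4551 -0.1711  0.1475] rot [-3.1412e+00  1.5000e-03 -1.7540e-01] | shift cm [ 0.15 -0.    0.25] | twist -0.1 F [ 0.1 -0.4 -2.2] T [0.09 0.1  0.03] w 0.0139 q [-0.48 -0.03  1.63 -0.    1.55  1.27]
side 0.86 628.0
scene 0.89 814.0
fit 23.4 dh,ox mm [-8.5 -1.5] cost 1230.7946319178975
```

View pics/si_15.png

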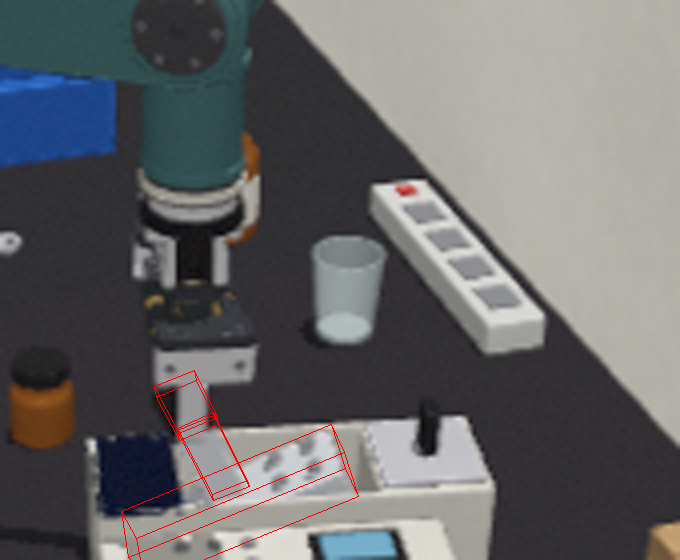

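View pics/sc_15.png

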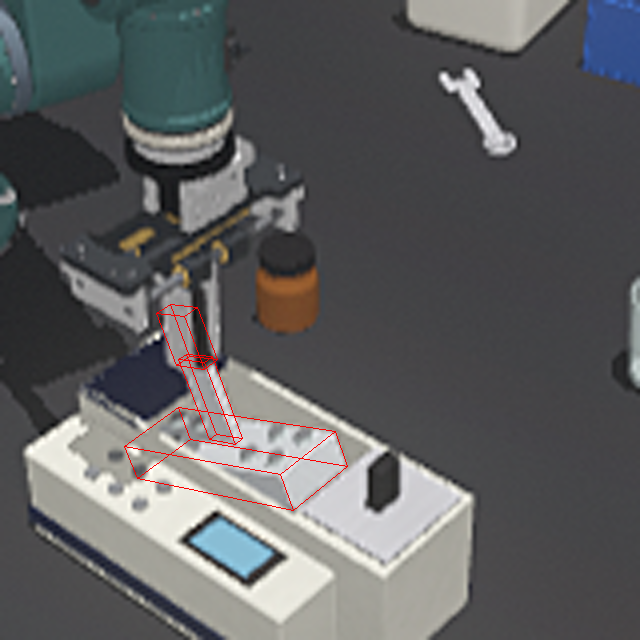

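```bash
python3 -m crank '[{"tx":-0.5,"ty":0,"tz":0.1,"twist":0,"grip":0},{"tx":0,"ty":0,"tz":0.3,"twist":0,"grip":0},{"tx":0.7,"ty":0,"tz":0.2,"twist":0,"grip":0},{"tx":0.6,"ty":0,"tz":0.2,"twist":0,"grip":0},{"tx":0.6,"ty":0,"tz":0.25,"twist":0,"grip":0},{"tx":0,"ty":0,"tz":0,"twist":0,"grip":0}]'
python3 - <<'E'
from th import *
go(ch(-.0115,.129),CY)
run('16',(210,100,380,240),(180,120,340,280),15)
E
```

```text
time: 16.7
tool_pos: [0.4714, -0.1742, 0.1387]
ee_rot: [3.141, -0.003, -0.175]
wrist_force: [1.0, 0.2, 4.5]
width: 0.0138
t 16.7 pos [ 0.4714 -0.1742  0.1387] rot [ 3.1413 -0.0033 -0.175 ] | shift cm [ 0.94 -0.02  0.57] | twist -0.1 F [1.  0.2 4.5] T [ 0.24  0.03 -0.04] w 0.0138 q [-0.47  0.01  1.61  0.    1.52  1.28]
side 0.64 335.0
scene 0.81 664.0
fit 22.5 dh,ox mm [-20.6   7.1] cost 1475.886971567865
```

View pics/si_16.png

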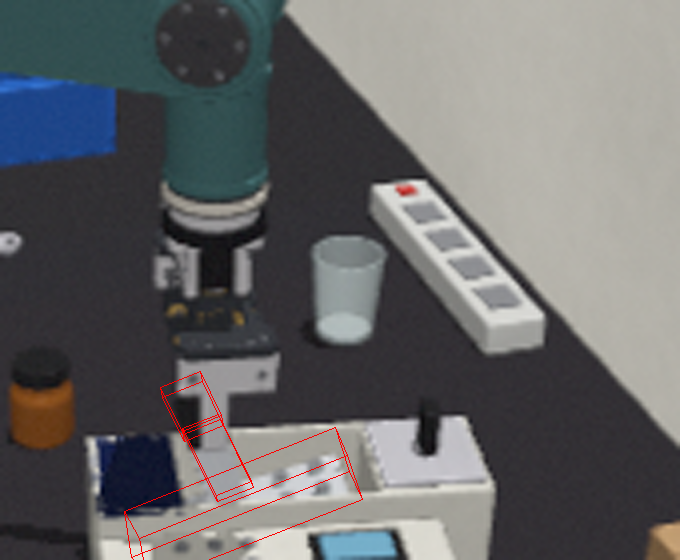

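View pics/sc_16.png

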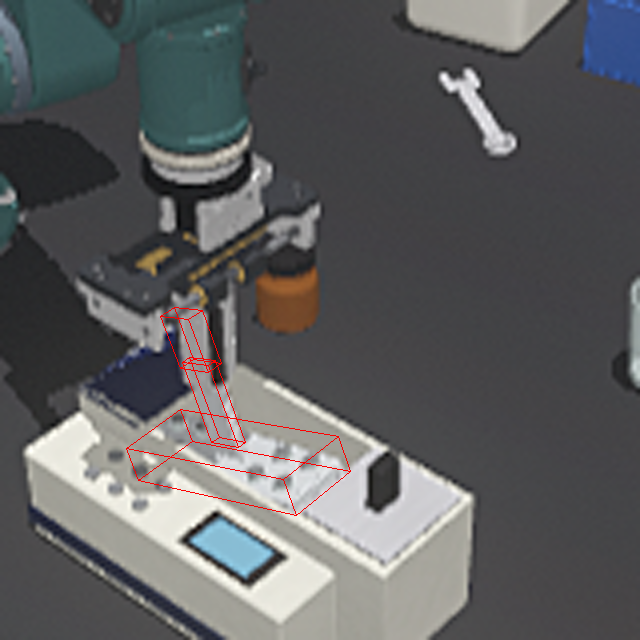

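```bash
python3 -m crank '[{"tx":0.5,"ty":0,"tz":0.3,"twist":0,"grip":0},{"tx":0.5,"ty":0,"tz":0.3,"twist":0,"grip":0},{"tx":0.5,"ty":0,"tz":0.3,"twist":0,"grip":0},{"tx":0.5,"ty":0,"tz":0.3,"twist":0,"grip":0},{"tx":0,"ty":0,"tz":0,"twist":0,"grip":0}]'
python3 - <<'E'
from h import *
go(ch(.010,.116),CY)
p=shot('side');block_edges(p,[],'si_17.png',(210,100,380,240),4)
p=shot('scene');block_edges(p,[],'sc_17.png',(180,120,340,280),4)
E
```

```text
time: 17.52
tool_pos: [0.4912, -0.1778, 0.1274]
ee_rot: [3.141, -0.005, -0.175]
wrist_force: [3.8, 0.7, 6.0]
width: 0.014
t 17.52 pos [ 0.4912 -0.1778  0.1274] rot [ 3.141  -0.0049 -0.1751] | shift cm [ 1.07 -0.04  0.75] | twist -0.1 F [3.8 0.7 6. ] T [ 0.21 -0.47 -0.02] w 0.014 q [-0.46  0.06  1.58  0.    1.5   1.29]
```

View pics/si_17.png

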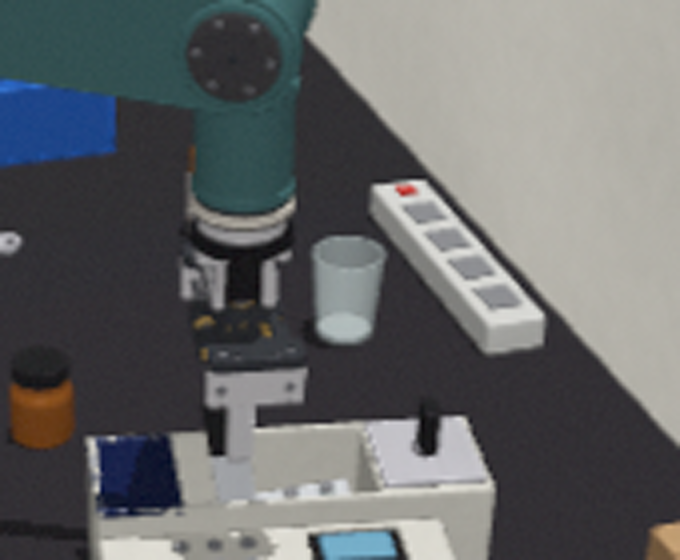

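View pics/sc_17.png

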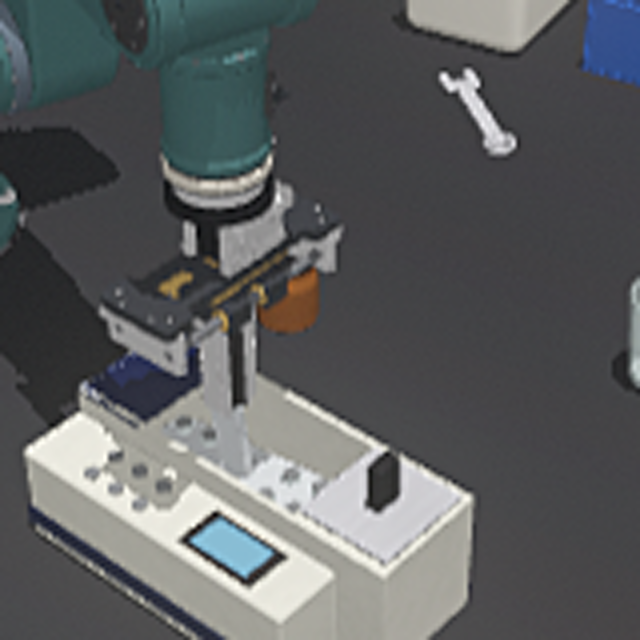

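```bash
python3 -m crank '[{"tx":0.2,"ty":0,"tz":0.3,"twist":0,"grip":0},{"tx":0.2,"ty":0,"tz":0.3,"twist":0,"grip":0},{"tx":0.2,"ty":0,"tz":0.2,"twist":0,"grip":0},{"tx":0,"ty":0,"tz":0,"twist":0,"grip":0}]'
python3 - <<'E'
from h import *
go(ch(.0,.116),CY)
p=shot('side');block_edges(p,[],'si_18.png',(210,100,380,240),4)
p=shot('scene');block_edges(p,[],'sc_18.png',(180,120,340,280),4)
E
```

```text
time: 18.12
tool_pos: [0.499, -0.1792, 0.1213]
ee_rot: [3.141, -0.011, -0.175]
wrist_force: [7.6, 0.2, 9.1]
width: 0.0136
t 18.12 pos [ 0.499  -0.1792  0.1213] rot [ 3.1406 -0.0105 -0.1751] | shift cm [-0.72 -0.04  0.12] | twist -0.1 F [7.6 0.2 9.1] T [ 0.33 -0.72 -0.05] w 0.0136 q [-0.45  0.07  1.58  0.    1.48  1.29]
```

View pics/si_18.png

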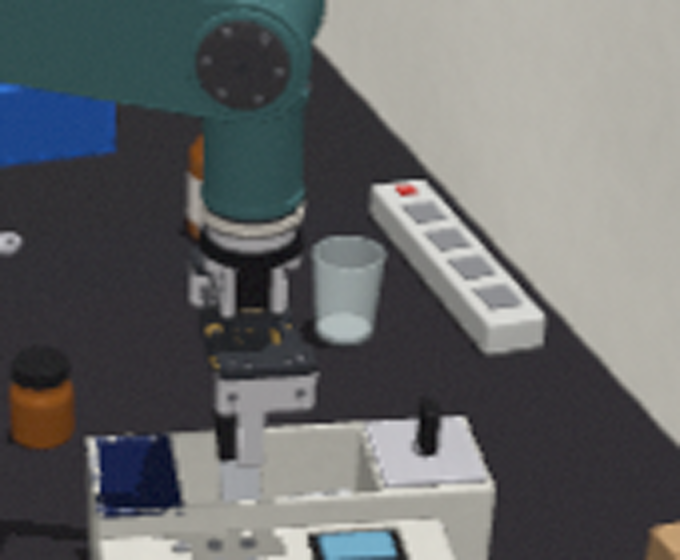

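View pics/sc_18.png

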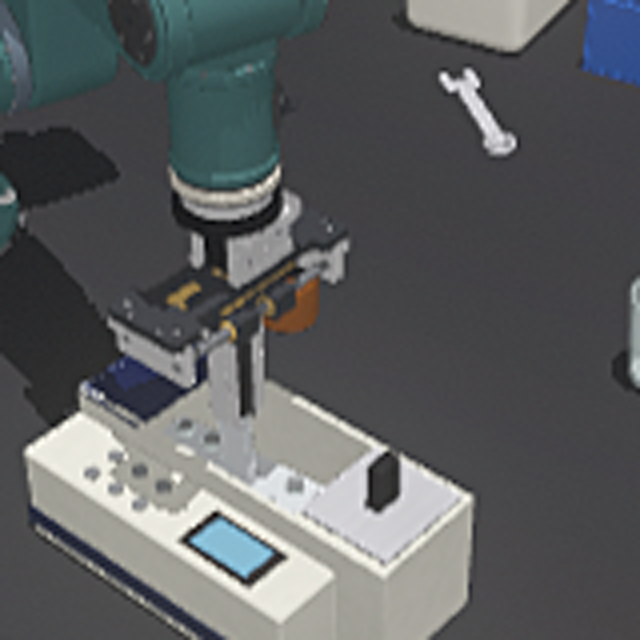

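```bash
python3 -m crank '[{"tx":0.4,"ty":0,"tz":0.1,"twist":0,"grip":0},{"tx":0.4,"ty":0,"tz":0.1,"twist":0,"grip":0},{"tx":0,"ty":0,"tz":0,"twist":0,"grip":0}]'
python3 - <<'E'
from h import *
go(ch(.0,.118),CY)
p=shot('side');block_edges(p,[],'si_19.png',(210,100,380,240),4)
p=shot('wrist');save(p,'w19.png',None,1.5)
E
```

```text
time: 18.6
tool_pos: [0.5045, -0.1802, 0.1171]
ee_rot: [3.141, -0.003, -0.175]
wrist_force: [3.7, 0.9, 5.5]
width: 0.0141
t 18.6 pos [ 0.5045 -0.1802  0.1171] rot [ 3.141  -0.0035 -0.1752] | shift cm [-1.27 -0.03 -0.5 ] | twist -0.1 F [3.7 0.9 5.5] T [ 0.21 -0.24 -0.04] w 0.0141 q [-0.45  0.09  1.56  0.    1.48  1.3 ]
```

View pics/si_19.png

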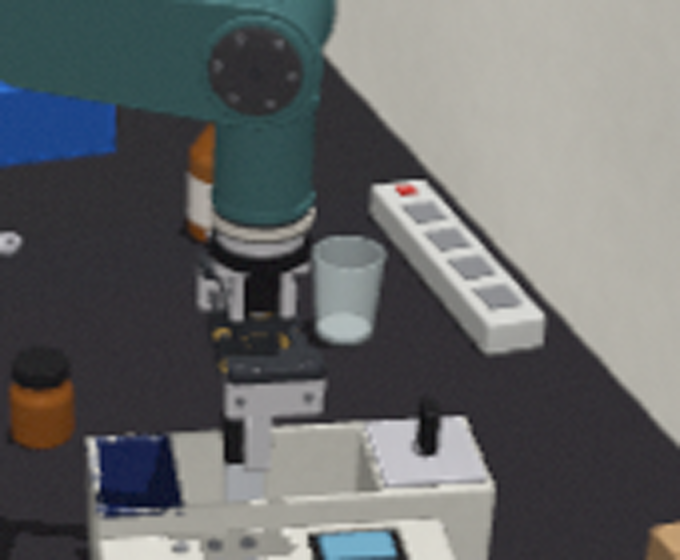

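View pics/w19.png

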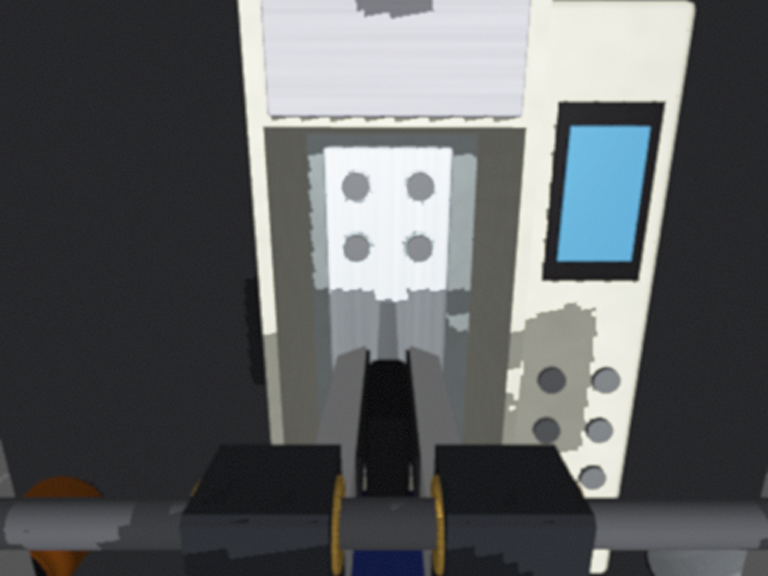

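```bash
python3 -m crank '[{"tx":0.1,"ty":0,"tz":0.2,"twist":0,"grip":0},{"tx":0,"ty":0,"tz":0.1,"twist":0,"grip":0},{"tx":0,"ty":0,"tz":0,"twist":0,"grip":0}]'
python3 - <<'E'
from h import *
go(ch(.0,.118),CY)
p=shot('wrist');save(p,'w20.png',None,1.5)
E
```

```text
time: 19.08
tool_pos: [0.5067, -0.1806, 0.1153]
ee_rot: [3.141, -0.007, -0.175]
wrist_force: [5.4, 0.2, 7.8]
width: 0.0141
t 19.07 pos [ 0.5067 -0.1806  0.1153] rot [ 3.1408 -0.0073 -0.1752] | shift cm [-1.49 -0.04 -0.68] | twist -0.1 F [5.4 0.2 7.8] T [ 0.26 -0.48 -0.08] w 0.0141 q [-0.45  0.1   1.56  0.    1.47  1.3 ]
```

View pics/w20.png

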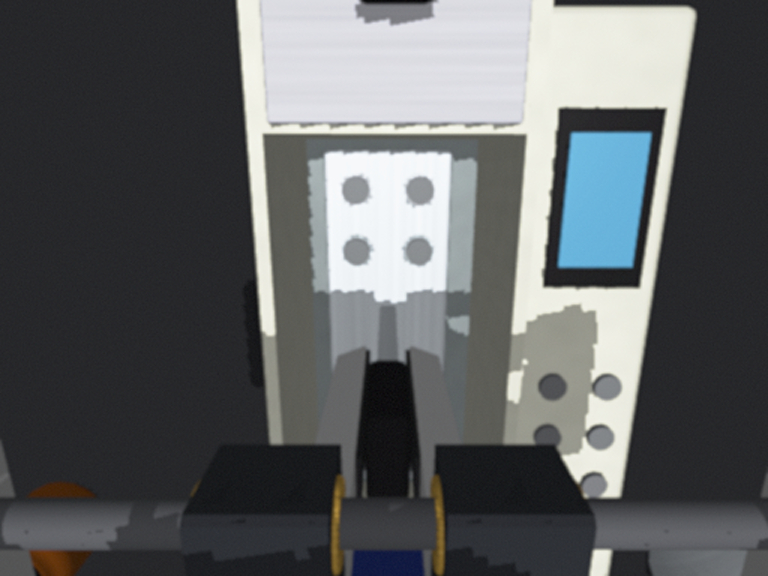

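```bash
cat > wr.py <<'E'
from h import *
p=shot('wrist');g=cv2.cvtColor(p['frame'],cv2.COLOR_RGB2GRAY)
cv2.imwrite('pics/wr_tmp.png',cv2.resize(p['frame'][70:230,160:360,::-1],None,fx=4,fy=4,interpolation=cv2.INTER_CUBIC))
for L,Rr in (((325.5,152.5),(451.5,152.5)),):
    L=np.array(L)/1.5-.5;Rr=np.array(Rr)/1.5-.5
    c,s=np.cos(-CY),np.sin(-CY)
    for z in (.03,.035,.04,.045,.05,.055,.06,.065,.07):
        a,b=onplane(p,L,z),onplane(p,Rr,z);m=(a+b)/2-SEAT
        print(z,'width mm',round(np.linalg.norm(a-b)*1e3,1),'ch x,y',round((c*m[0]-s*m[1])*1e3,1),round((s*m[0]+c*m[1])*1e3,1))
# check camera with the well far rim inner corners (x=.105,y=+-.045,z=.107)
w=lambda x,y,z:[SEAT[0]+np.cos(CY)*x-np.sin(CY)*y,SEAT[1]+np.sin(CY)*x+np.cos(CY)*y,z]
print('far rim inner pred (zoom1.5)',((proj(p,[w(.105,.045,.107),w(.105,-.045,.107),w(.105,.045,.012),w(.105,-.045,.012)])+.5)*1.5).round(0).tolist())
E
python3 wr.py
```

```text
0.03 width mm 61.8 ch x,y 97.4 -1.0
0.035 width mm 60.6 ch x,y 97.4 -1.0
0.04 width mm 59.4 ch x,y 97.5 -1.0
0.045 width mm 58.2 ch x,y 97.5 -1.0
0.05 width mm 56.9 ch x,y 97.5 -1.0
0.055 width mm 55.7 ch x,y 97.5 -0.9
0.06 width mm 54.5 ch x,y 97.6 -0.9
0.065 width mm 53.3 ch x,y 97.6 -0.9
0.07 width mm 52.1 ch x,y 97.6 -0.9
far rim inner pred (zoom1.5) [[253.0, 131.0], [519.0, 130.0], [300.0, 137.0], [473.0, 137.0]]
```

View pics/wr_tmp.png

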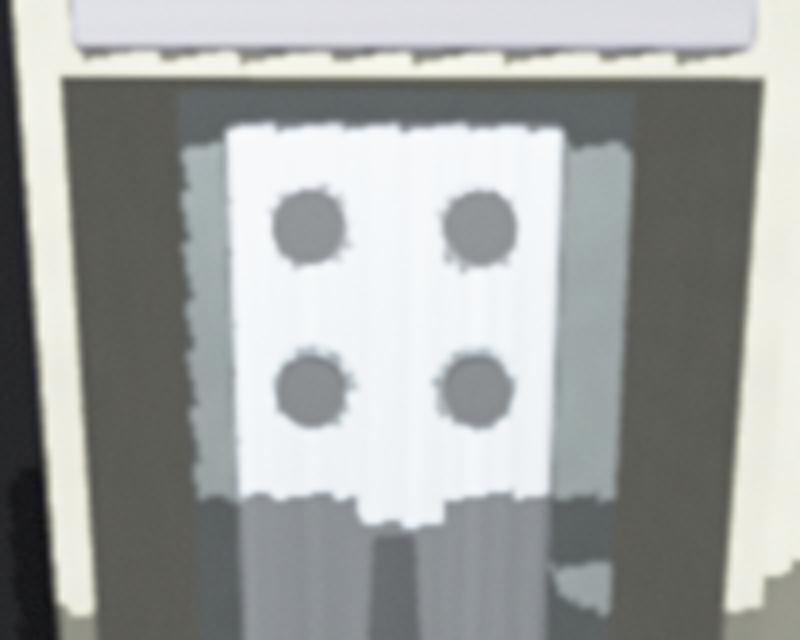

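```bash
python3 -m crank '[{"tx":0,"ty":0,"tz":-0.3,"twist":0,"grip":0},{"tx":0,"ty":0,"tz":-0.3,"twist":0,"grip":0},{"tx":0,"ty":0,"tz":0,"twist":0,"grip":0}]'
cat > wr2.py <<'E'
from h import *
go(ch(0,.118),CY)
p=shot('wrist');cv2.imwrite('pics/wr_tmp.png',cv2.resize(p['frame'][70:230,160:360,::-1],None,fx=4,fy=4,interpolation=cv2.INTER_CUBIC))
E
python3 wr2.py
```

```text
time: 19.55
tool_pos: [0.5031, -0.1797, 0.1176]
ee_rot: [-3.141, 0.003, -0.175]
wrist_force: [0.0, -0.2, -2.8]
width: 0.0137
t 19.55 pos [ 0.5031 -0.1797  0.1176] rot [-3.1412e+00  2.8000e-03 -1.7530e-01] | shift cm [-1.13 -0.01 -0.44] | twist -0.1 F [ 0.  -0.2 -2.8] T [-0.02 -0.01 -0.03] w 0.0137 q [-0.45  0.1   1.56 -0.    1.49  1.3 ]
```

View pics/wr_tmp.png

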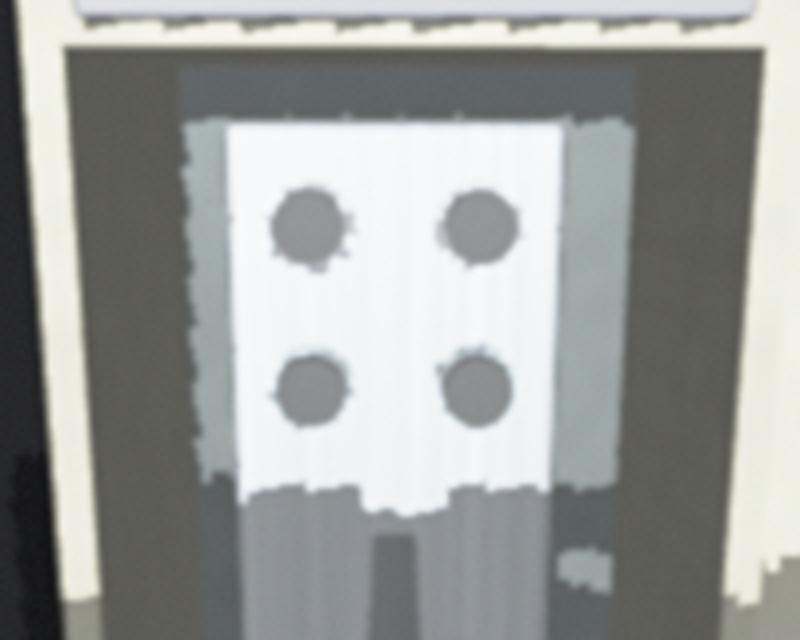

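```bash
python3 -m crank '[{"tx":-0.4,"ty":0,"tz":0,"twist":0,"grip":0},{"tx":0,"ty":0,"tz":0.2,"twist":0,"grip":0},{"tx":0,"ty":0,"tz":0,"twist":0,"grip":0}]'
python3 - <<'E'
from h import *
go(ch(0,.118),CY)
o=get_obs();piv=np.array(o['tool_pos'])+[0,0,.008]
p=shot('side')
for ox in (.007,): block_edges(p,cboxes(piv,CY,0,.112,ox),'si_21.png',(220,150,340,240),6)
p=shot('scene')
block_edges(p,cboxes(piv,CY,0,.112,.007),'sc_21.png',(190,180,310,280),6)
E
```

```text
time: 19.98
tool_pos: [0.4998, -0.1792, 0.1166]
ee_rot: [-3.142, 0.001, -0.175]
wrist_force: [0.1, 0.4, -4.0]
width: 0.0134
t 19.98 pos [ 0.4998 -0.1792  0.1166] rot [-3.1415e+00  6.0000e-04 -1.7530e-01] | shift cm [-0.8  -0.02 -0.54] | twist -0.1 F [ 0.1  0.4 -4. ] T [ 0.04 -0.01 -0.02] w 0.0134 q [-0.45  0.09  1.57 -0.    1.48  1.3 ]
```

View pics/si_21.png

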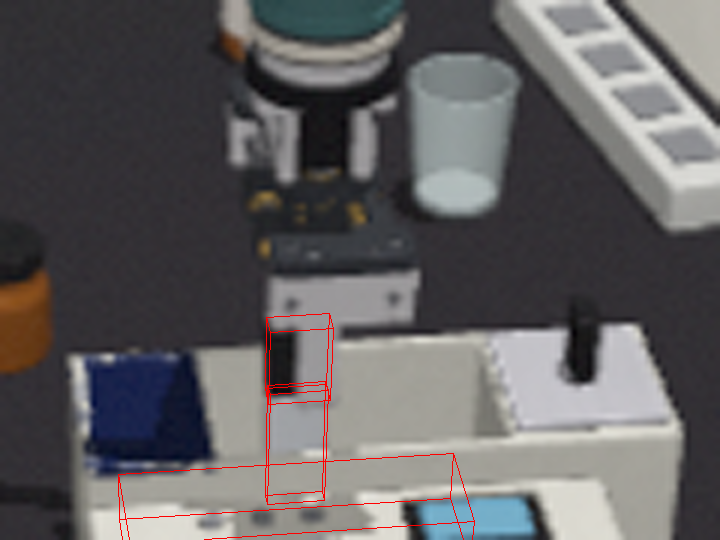

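View pics/sc_21.png

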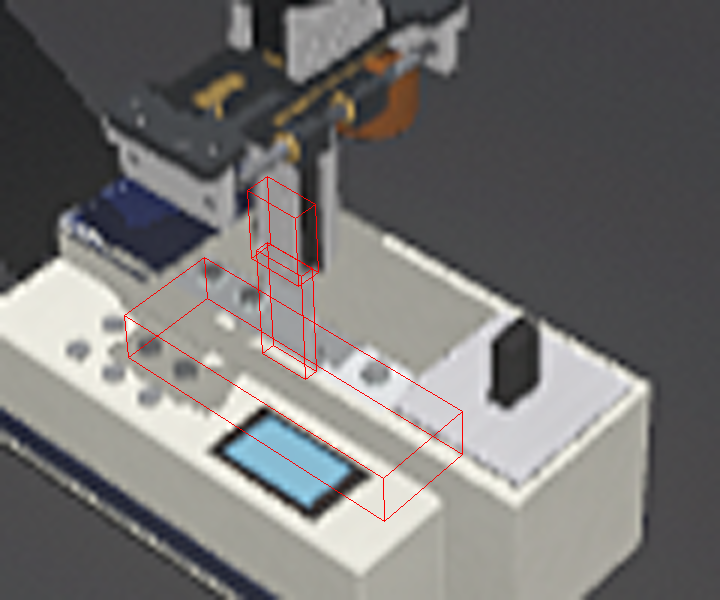

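```bash
python3 -m crank '[{"tx":0,"ty":0,"tz":0.2,"twist":0,"grip":0},{"tx":0,"ty":0,"tz":0.2,"twist":0,"grip":0},{"tx":0,"ty":0,"tz":0.1,"twist":0,"grip":0},{"tx":0,"ty":0,"tz":0,"twist":0,"grip":0}]'; python3 wr2.py
```

```text
time: 20.58
tool_pos: [0.5016, -0.1796, 0.1138]
ee_rot: [3.141, -0.004, -0.175]
wrist_force: [2.2, 0.1, 5.1]
width: 0.0139
t 20.57 pos [ 0.5016 -0.1796  0.1138] rot [ 3.141  -0.0042 -0.1751] | shift cm [-0.97 -0.03 -0.82] | twist -0.1 F [2.2 0.1 5.1] T [0.25 0.03 0.03] w 0.0139 q [-0.45  0.09  1.57  0.    1.47  1.3 ]
```

View pics/wr_tmp.png

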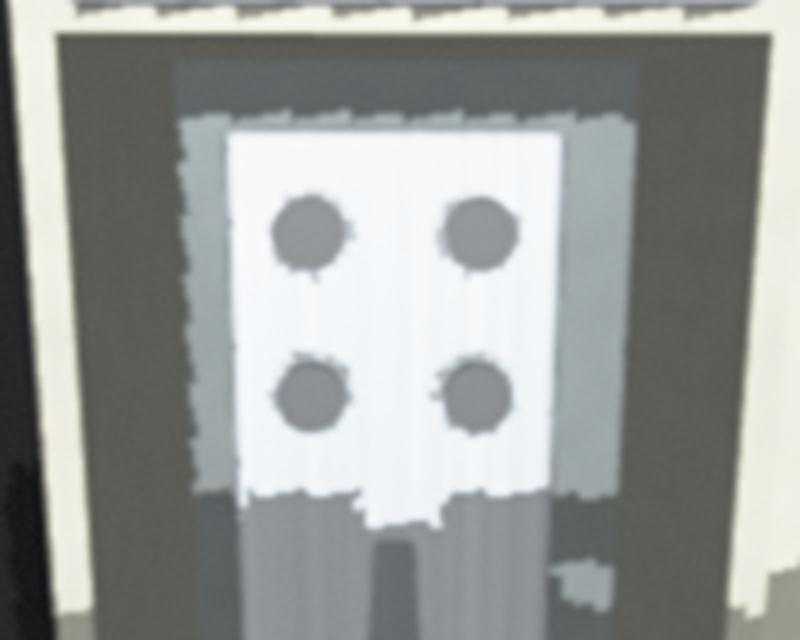

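```bash
python3 -m crank '[{"tx":0.1,"ty":0,"tz":0.3,"twist":0,"grip":0},{"tx":0,"ty":0,"tz":0,"twist":0,"grip":0}]'; python3 wr2.py;  python3 -m crank '[{"tx":0.1,"ty":0,"tz":0.3,"twist":0,"grip":0},{"tx":0,"ty":0,"tz":0,"twist":0,"grip":0}]'; python3 wr2.py
```

```text
time: 20.88
tool_pos: [0.5018, -0.1797, 0.1136]
ee_rot: [3.141, -0.004, -0.175]
wrist_force: [-5.7, 2.4, 16.6]
width: 0.0141
t 20.88 pos [ 0.5018 -0.1797  0.1136] rot [ 3.1407 -0.0036 -0.1752] | shift cm [-1.   -0.03 -0.84] | twist -0.1 F [-5.7  2.4 16.6] T [ 0.74  0.88 -0.01] w 0.0141 q [-0.45  0.09  1.57  0.    1.47  1.3 ]
time: 21.18
tool_pos: [0.502, -0.1797, 0.1135]
ee_rot: [3.14, -0.003, -0.175]
wrist_force: [-13.4, 4.9, 29.2]
width: 0.0142
t 21.18 pos [ 0.502  -0.1797  0.1135] rot [ 3.1403e+00 -2.9000e-03 -1.7520e-01] | shift cm [-1.02 -0.03 -0.85] | twist -0.1 F [-13.4   4.9  29.2] T [ 1.23  2.01 -0.04] w 0.0142 q [-0.45  0.09  1.57 -0.    1.47  1.3 ]
```

View pics/wr_tmp.png

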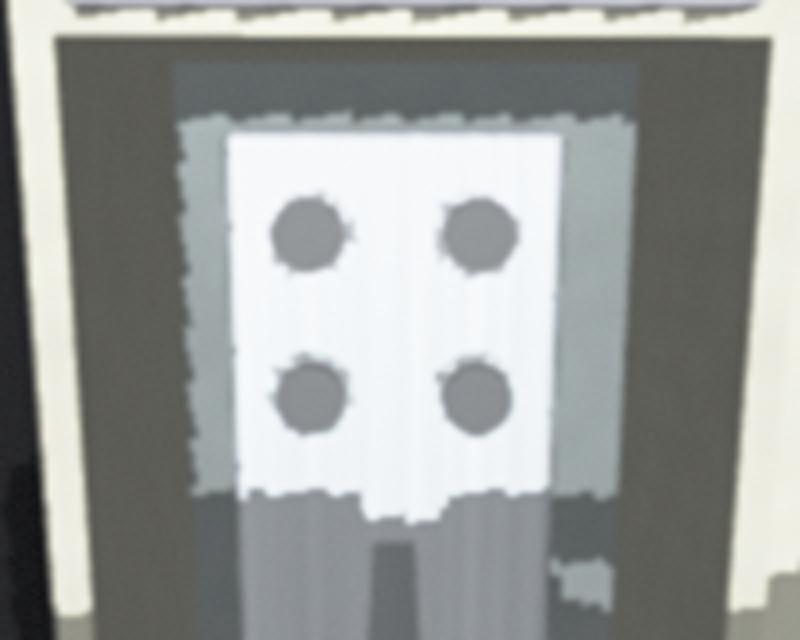

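```bash
python3 -m crank '[{"tx":-0.1,"ty":0,"tz":-0.4,"twist":0,"grip":0},{"tx":-0.1,"ty":0,"tz":-0.3,"twist":0,"grip":0},{"tx":0,"ty":0,"tz":0,"twist":0,"grip":0}]'; python3 wr2.py
```

```text
time: 21.6
tool_pos: [0.5003, -0.1795, 0.1136]
ee_rot: [3.141, -0.001, -0.175]
wrist_force: [-2.3, 0.5, 6.1]
width: 0.0135
t 21.6 pos [ 0.5003 -0.1795  0.1136] rot [ 3.1411e+00 -9.0000e-04 -1.7530e-01] | shift cm [-0.85 -0.04 -0.84] | twist -0.1 F [-2.3  0.5  6.1] T [ 0.14 -0.11 -0.03] w 0.0135 q [-0.45  0.09  1.57 -0.    1.48  1.3 ]
```

```bash
python3 -m crank '[{"tx":0,"ty":0,"tz":-0.1,"twist":0,"grip":0},{"tx":0,"ty":0,"tz":0,"twist":0,"grip":0.4},{"tx":0,"ty":0,"tz":0,"twist":0,"grip":0.4},{"tx":0,"ty":0,"tz":0,"twist":0,"grip":0.4},{"tx":0,"ty":0,"tz":-1,"twist":0,"grip":0.4},{"tx":0,"ty":0,"tz":-4,"twist":0,"grip":0.4},{"tx":0,"ty":0,"tz":-5,"twist":0,"grip":0.4},{"tx":0,"ty":0,"tz":0,"twist":0,"grip":0.4}]'
cat > loc.py <<'E'
from th import *
go(ch(0,.118),CY)
ps={n:shot(n) for n in('side','scene','wrist')}
def bb(x=.0,y=-.001): 
    return cboxes(np.array([SEAT[0]+np.cos(CY)*x-np.sin(CY)*y,SEAT[1]+np.sin(CY)*x+np.cos(CY)*y,.012]),CY,0,0.)
import sys
t=sys.argv[1]
block_edges(ps['side'],bb(),f'si_{t}.png',(220,150,340,240),6)
block_edges(ps['scene'],bb(),f'sc_{t}.png',(190,180,310,280),6)
block_edges(ps['wrist'],bb(),f'w_{t}.png',(0,0,512,384),1.5)
E
python3 loc.py 22
```

```text
time: 22.65
tool_pos: [0.5025, -0.1804, 0.2204]
ee_rot: [3.138, -0.011, -0.175]
wrist_force: [-0.2, 0.1, 0.1]
width: 0.0378
t 22.65 pos [ 0.5025 -0.1804  0.2204] rot [ 3.1383 -0.0112 -0.1751] | shift cm [-1.2  -0.12  9.82] | twist -0.1 F [-0.2  0.1  0.1] T [0.03 0.   0.07] w 0.0378 q [-0.45  0.04  1.41 -0.    1.68  1.3 ]
```

View pics/w_22.png

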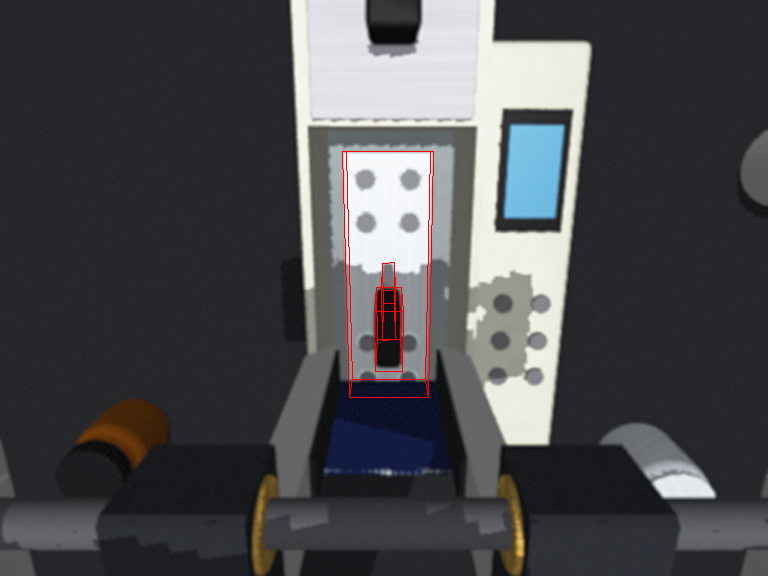

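View pics/si_22.png

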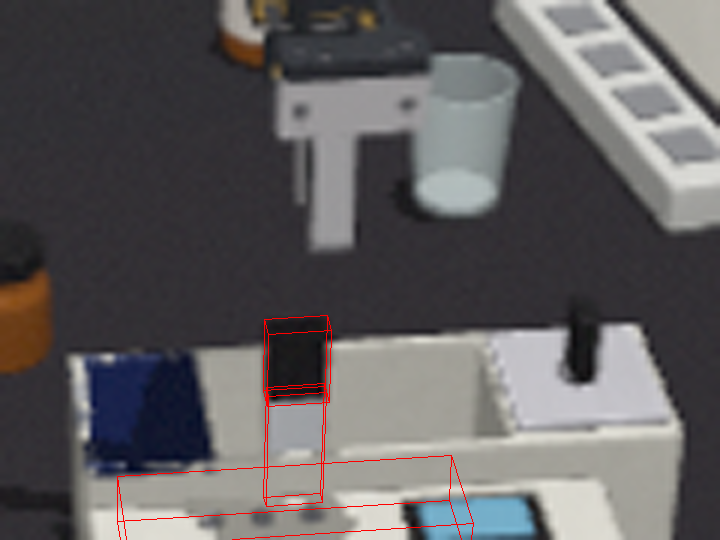

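View pics/sc_22.png

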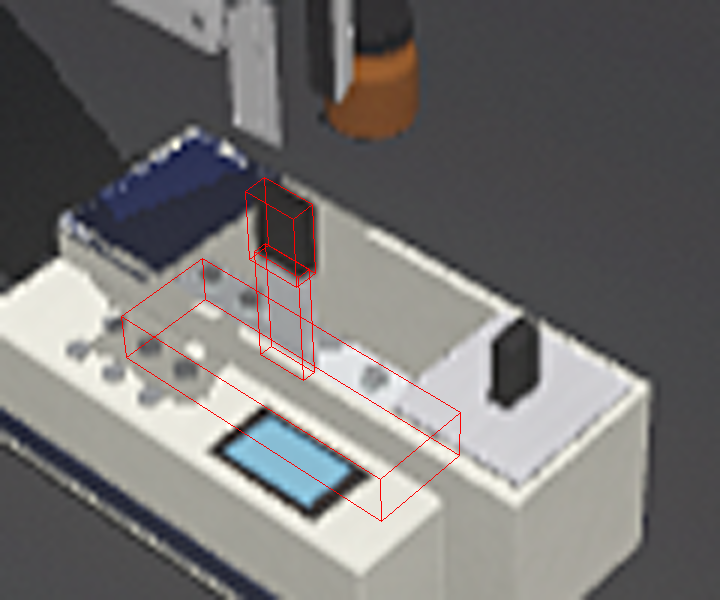

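```bash
python3 -m crank '[{"tx":4,"ty":0,"tz":0,"twist":0,"grip":0.6},{"tx":5,"ty":0.1,"tz":0,"twist":0,"grip":0.6},{"tx":3,"ty":0.1,"tz":0,"twist":0,"grip":0.6},{"tx":0,"ty":0,"tz":0,"twist":0,"grip":0.6}]'
python3 - <<'E'
from h import *
go(ch(.144,.124,-.002),CY)
ps={n:shot(n) for n in('side','scene','wrist')}
w=lambda x,y,z:[SEAT[0]+np.cos(CY)*x-np.sin(CY)*y,SEAT[1]+np.sin(CY)*x+np.cos(CY)*y,.012+z]
tab=[np.array([w(.144+a,-.002+b,c) for a in(-.007,.007) for b in(-.012,.012) for c in(.101,.141)]),np.array([w(.144+a,-.002+b,c) for a in(-.039,.039) for b in(-.042,.042) for c in(.095,.1)])]
block_edges(ps['side'],tab,'si_23.png',(270,170,350,240),8)
block_edges(ps['scene'],tab,'sc_23.png',(240,210,310,280),8)
block_edges(ps['wrist'],tab,'w_23.png',(0,0,512,384),1.5)
E
```

```text
time: 23.3
tool_pos: [0.618, -0.2019, 0.21]
ee_rot: [-3.14, 0.006, -0.175]
wrist_force: [0.3, 0.1, -0.1]
width: 0.0561
t 23.3 pos [ 0.618  -0.2019  0.21  ] rot [-3.1403  0.0061 -0.1748] | shift cm [ 1.62 -0.02  8.19] | twist -0.1 F [ 0.3  0.1 -0.1] T [ 0.02 -0.01 -0.02] w 0.0561 q [-0.4   0.32  1.11 -0.    1.72  1.34]
```

View pics/w_23.png

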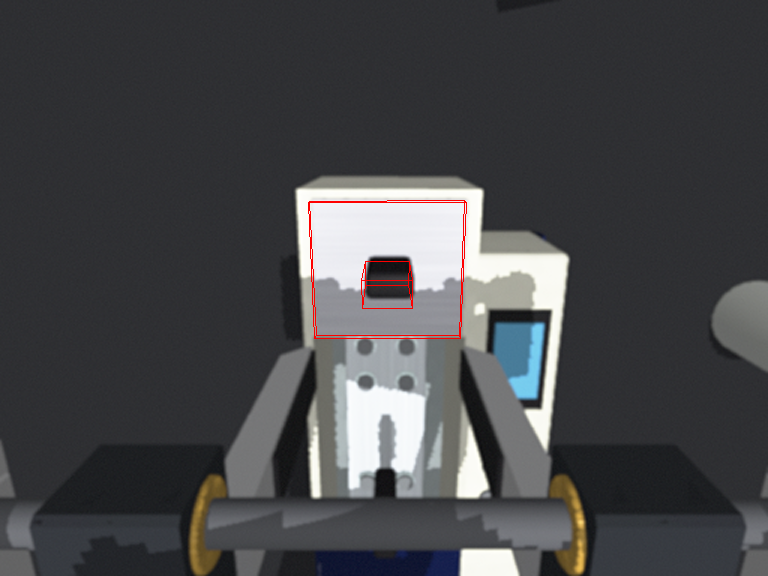

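View pics/si_23.png

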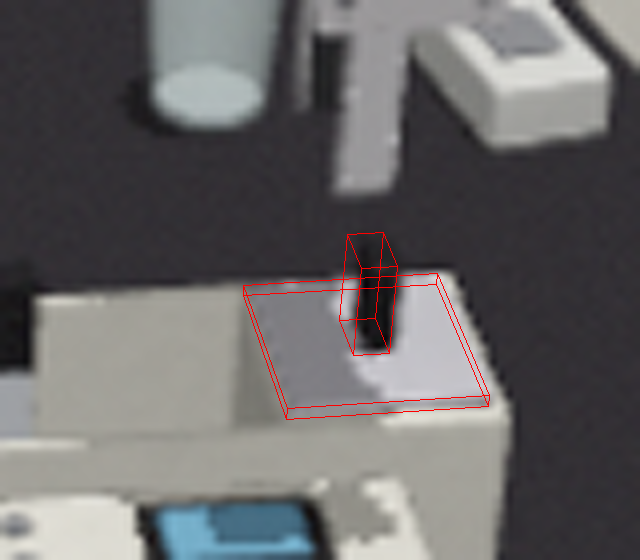

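View pics/sc_23.png

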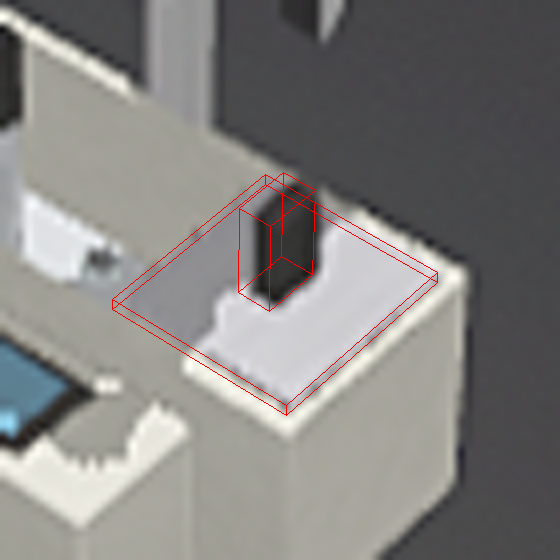

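```bash
python3 -m crank '[{"tx":1.5,"ty":0,"tz":1.5,"twist":0,"grip":0.6},{"tx":0.5,"ty":0,"tz":3,"twist":0,"grip":0.6},{"tx":0,"ty":0,"tz":2.5,"twist":0,"grip":0.6},{"tx":0,"ty":0,"tz":0.5,"twist":0,"grip":0.6},{"tx":0,"ty":0,"tz":0,"twist":0,"grip":0.6}]'
python3 - <<'E'
from h import *
go(ch(.148,.127,-.002),CY)
p=shot('wrist');save(p,'w24.png')
p=shot('side');save(p,'i24.png',(250,140,370,240),6)
E
```

```text
time: 24.08
tool_pos: [0.6376, -0.2056, 0.1389]
ee_rot: [3.142, 0.0, -0.175]
wrist_force: [0.1, 0.8, -0.1]
width: 0.0566
t 24.07 pos [ 0.6376 -0.2056  0.1389] rot [ 3.1416e+00  1.0000e-04 -1.7530e-01] | shift cm [-0.02 -0.05  0.79] | twist -0.1 F [ 0.1  0.8 -0.1] T [0.06 0.02 0.03] w 0.0566 q [-0.4   0.38  1.17 -0.    1.59  1.35]
```

View pics/w24.png

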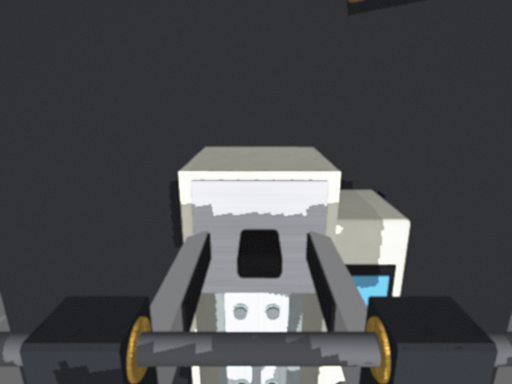

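View pics/i24.png

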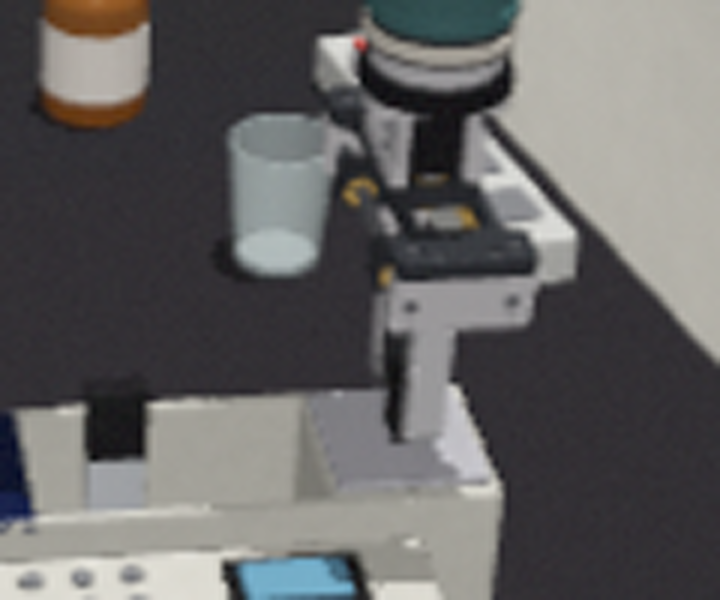

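```bash
python3 -m crank '[{"tx":0,"ty":0,"tz":0.6,"twist":0,"grip":0.6},{"tx":0,"ty":0,"tz":0,"twist":0,"grip":0.1},{"tx":0,"ty":0,"tz":0,"twist":0,"grip":0.1},{"tx":0,"ty":0,"tz":0,"twist":0,"grip":0.1},{"tx":0,"ty":0,"tz":0,"twist":0,"grip":0.1},{"tx":0,"ty":0,"tz":0,"twist":0,"grip":0.1}]'
python3 - <<'E'
from h import *
go(ch(.093,.127,-.002),CY)
E
```

```text
time: 24.92
tool_pos: [0.6376, -0.2062, 0.1332]
ee_rot: [3.141, -0.0, -0.176]
wrist_force: [-0.7, -1.9, 0.2]
width: 0.0238
t 24.93 pos [ 0.6376 -0.2062  0.1332] rot [ 3.1407e+00 -4.0000e-04 -1.7570e-01] | shift cm [-5.53 -0.09  0.21] | twist -0.2 F [-0.7 -1.9  0.2] T [-0.21 -0.02 -0.05] w 0.0238 q [-0.4   0.38  1.18 -0.    1.58  1.35]
```

Gripped the tab (23.8 mm). Slide in −x.

```bash
python3 -m crank '[{"tx":-0.6,"ty":0,"tz":0,"twist":0,"grip":0.1},{"tx":-1.0,"ty":0,"tz":0,"twist":0,"grip":0.1},{"tx":-1.0,"ty":0,"tz":0,"twist":0,"grip":0.1},{"tx":-1.0,"ty":0,"tz":0,"twist":0,"grip":0.1},{"tx":-1.0,"ty":0,"tz":0,"twist":0,"grip":0.1},{"tx":-0.5,"ty":0,"tz":0,"twist":0,"grip":0.1},{"tx":0,"ty":0,"tz":0,"twist":0,"grip":0.1}]'
python3 - <<'E'
from h import *
go(ch(.093,.127,-.002),CY)
E
```

```text
time: 25.8
tool_pos: [0.5862, -0.197, 0.1331]
ee_rot: [3.141, 0.002, -0.176]
wrist_force: [-2.5, -4.7, 1.3]
width: 0.0238
t 25.8 pos [ 0.5862 -0.197   0.1331] rot [ 3.1408e+00  1.9000e-03 -1.7570e-01] | shift cm [-0.31 -0.09  0.21] | twist -0.2 F [-2.5 -4.7  1.3] T [-0.72  0.33 -0.08] w 0.0238 q [-0.42  0.27  1.33 -0.    1.55  1.33]
```

```bash
python3 -m crank '[{"tx":-0.3,"ty":0.1,"tz":0,"twist":0,"grip":0.1},{"tx":-0.3,"ty":0.1,"tz":0,"twist":0,"grip":0.1},{"tx":0,"ty":0,"tz":0,"twist":0,"grip":0.1}]'
python3 - <<'E'
from h import *
go(ch(.093,.127,-.002),CY)
E
python3 -m crank '[{"tx":-0.3,"ty":0,"tz":0,"twist":0,"grip":0.1},{"tx":0,"ty":0,"tz":0,"twist":0,"grip":0.1}]'
python3 - <<'E'
from h import *
go(ch(.093,.127,-.002),CY)
p=shot('side');save(p,'i25.png',(220,130,350,240),6)
p=shot('scene');save(p,'s25.png',(180,170,310,280),6)
E
```

```text
time: 26.18
tool_pos: [0.5854, -0.1969, 0.1332]
ee_rot: [-3.139, -0.01, -0.174]
wrist_force: [10.7, -2.6, -3.4]
width: 0.0237
t 26.18 pos [ 0.5854 -0.1969  0.1332] rot [-3.1393 -0.0097 -0.174 ] | shift cm [-0.24 -0.09  0.22] | twist -0.1 F [10.7 -2.6 -3.4] T [-0.53 -1.73 -0.06] w 0.0237 q [-0.42  0.26  1.34  0.    1.54  1.33]
time: 26.42
tool_pos: [0.5849, -0.1968, 0.1333]
ee_rot: [-3.14, -0.016, -0.174]
wrist_force: [17.4, -3.9, -7.0]
width: 0.0239
t 26.43 pos [ 0.5849 -0.1968  0.1333] rot [-3.1396 -0.0156 -0.1737] | shift cm [-0.19 -0.09  0.22] | twist -0.0 F [17.4 -3.9 -7. ] T [-0.78 -2.9  -0.07] w 0.0239 q [-0.42  0.25  1.34  0.01  1.53  1.32]
```

View pics/i25.png

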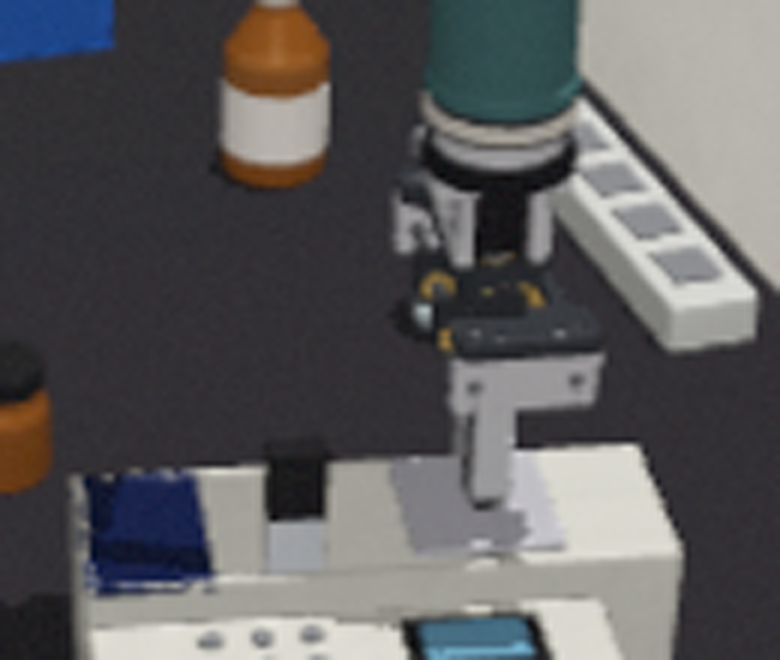

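View pics/s25.png

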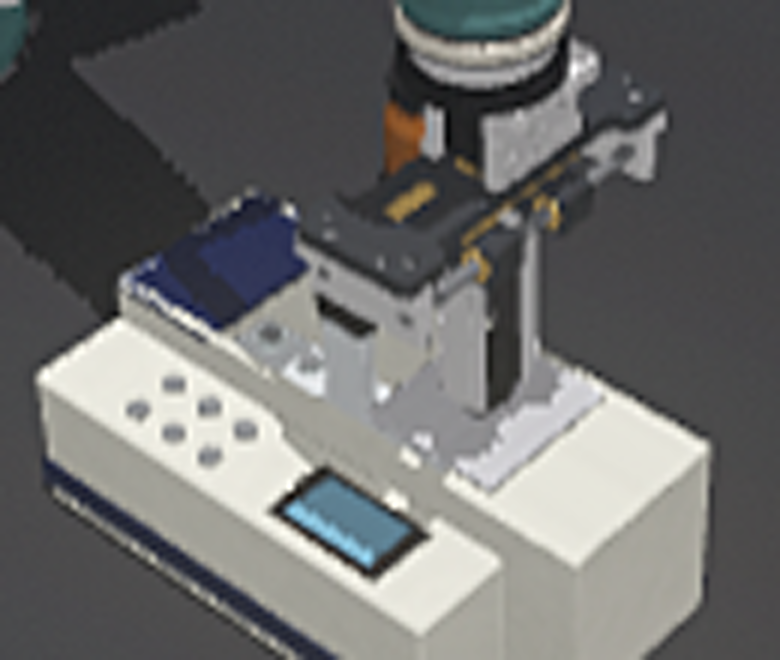

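```bash
python3 -m crank '[{"tx":0.4,"ty":0,"tz":0,"twist":0,"grip":0.1},{"tx":0,"ty":0,"tz":0,"twist":0,"grip":0.6},{"tx":0,"ty":0,"tz":0,"twist":0,"grip":0.6},{"tx":0,"ty":0,"tz":0,"twist":0,"grip":0.6},{"tx":0,"ty":0,"tz":-1,"twist":0,"grip":0.6},{"tx":0,"ty":0,"tz":-4,"twist":0,"grip":0.6},{"tx":0,"ty":0,"tz":-5,"twist":0,"grip":0.6},{"tx":2,"ty":0,"tz":-5,"twist":0,"grip":0.6},{"tx":0,"ty":0,"tz":0,"twist":0,"grip":0.6}]'
python3 - <<'E'
from th import *
go(ch(.093,.127,-.002),CY)
ps={n:shot(n) for n in('side','scene','wrist')}
bx=cboxes(np.array(ch(0,.008-.0,-.001))*[1,1,0]+[0,0,.012],CY,0,0.)
w=lambda x,y,z:[SEAT[0]+np.cos(CY)*x-np.sin(CY)*y,SEAT[1]+np.sin(CY)*x+np.cos(CY)*y,.012+z]
X=.148-.055
tab=[np.array([w(X+a,-.002+b,c) for a in(-.007,.007) for b in(-.012,.012) for c in(.101,.141)]),np.array([w(X+a,-.002+b,c) for a in(-.039,.039) for b in(-.042,.042) for c in(.095,.1)])]
block_edges(ps['side'],[bx[2]]+tab,'si_26.png',(220,150,350,240),6)
block_edges(ps['scene'],[bx[2]]+tab,'sc_26.png',(180,180,310,280),6)
save(ps['wrist'],'w_26.png',None,1.5)
save(ps['scene'],'s_full.png',None,1.5)
for q in ["beaker_mid","jar_mid","solvent_mid","squeeze_mid","tin_mid"]:
    P=[]
    for n in ('scene','side'):
        r=cams.outline_of(ps[n],q)
        if r: x0,y0,w0,h0=cv2.boundingRect(r[0]['region'].astype(np.uint8)); P.append((round(r[0]['conf'],2),x0,y0,w0,h0))
    print(q,P)
E
```

```text
time: 27.65
tool_pos: [0.6041, -0.2021, 0.29]
ee_rot: [3.139, -0.012, -0.175]
wrist_force: [0.0, -0.4, -0.1]
width: 0.0564
t 27.65 pos [ 0.6041 -0.2021  0.29  ] rot [ 3.1389 -0.0118 -0.175 ] | shift cm [-2.35 -0.32 15.87] | twist -0.1 F [ 0.  -0.4 -0.1] T [0.04 0.01 0.05] w 0.0564 q [-0.41  0.28  1.01  0.    1.85  1.33]
beaker_mid [(0.96, 337, 188, 21, 31), (0.86, 289, 159, 18, 27)]
jar_mid [(0.58, 244, 180, 14, 24), (0.73, 212, 187, 17, 25)]
solvent_mid [(0.96, 345, 142, 23, 40), (0.94, 257, 124, 18, 37)]
squeeze_mid [(0.91, 170, 282, 27, 51), (0.64, 302, 263, 25, 53)]
tin_mid [(0.71, 135, 240, 25, 30), (0.78, 204, 269, 27, 36)]
```

View pics/si_26.png

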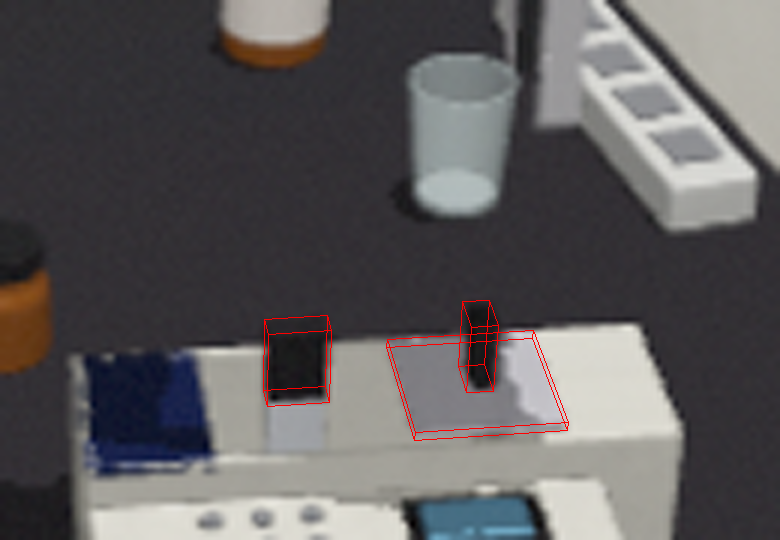

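View pics/sc_26.png

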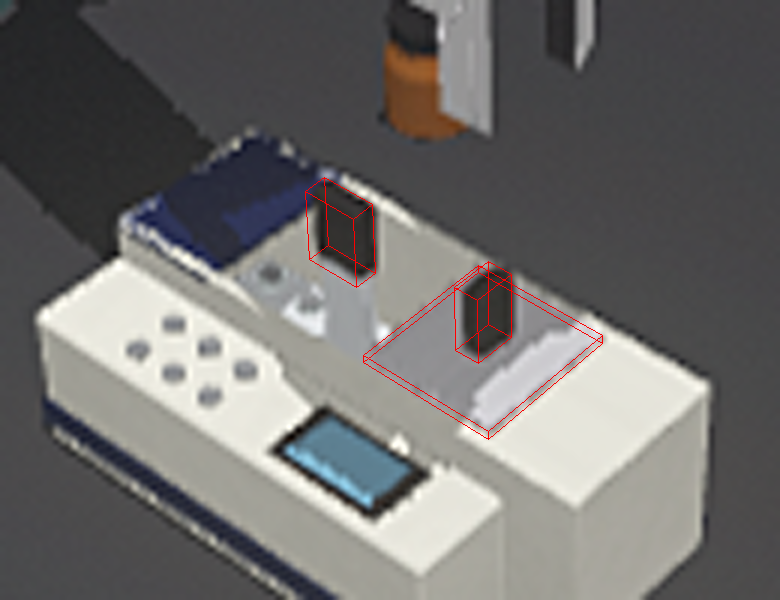

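View pics/w_26.png

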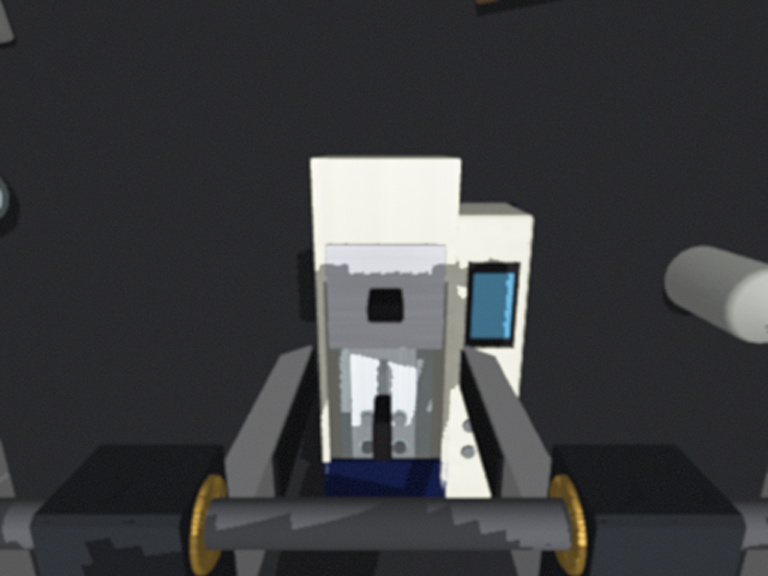

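View pics/s_full.png

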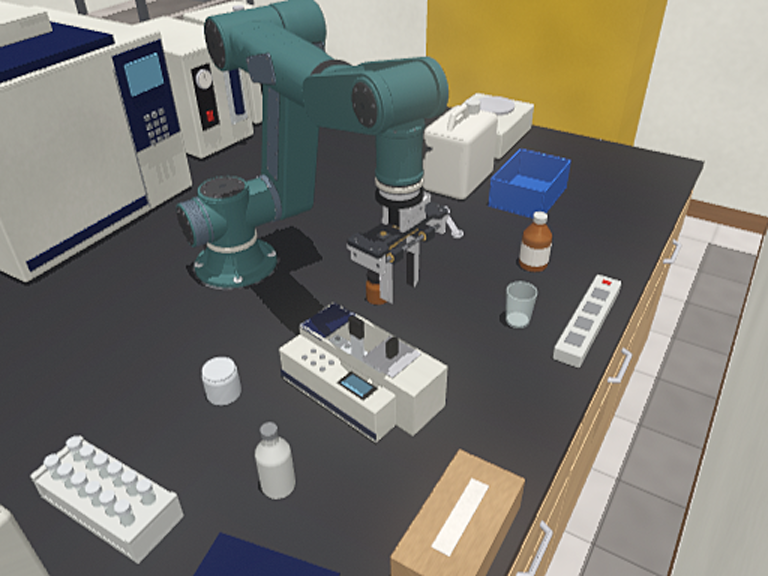

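```bash
python3 -m crank '[{"tx":0,"ty":0,"tz":0,"twist":0,"grip":0.6},{"tx":0,"ty":0,"tz":0,"twist":0,"grip":0.6}]'; python3 -c "
from bench import ticket; print(ticket.close_job())"
```

```text
time: 28.55
tool_pos: [0.6018, -0.2013, 0.2831]
ee_rot: [3.141, -0.0, -0.175]
wrist_force: [0.1, 0.9, -0.1]
width: 0.0563
the job is handed in; nothing more can be done
None
```

The carrier stands flat in the chamber with the keeper plate slid to its stop. I handed the job in at about 28.6 s of the 51 s allowed.

**Loading:**
- The moves cannot tilt the tool. I gripped the handle and pressed the carrier's far end down on the near edge of the deck, which turned the carrier in the fingers to about 34°.
- I led the low end in under the deck until it touched the floor, then righted the carrier against the floor.
- On the first try at righting it wedged against the far wall (about 24 N), so I lifted it slightly, shifted it back and finished.

**Keeper:** I pinched the tab and slid the plate until it stopped moving, at about 53.5 mm by the arm's own reading, with 17 N on it. The camera overlay agrees with full travel (55 mm) to 1–2 mm.

**Last checks:**
- **Carrier:** it did not move when pressed to about 29 N on the floor. The overlays put it flat and within about 2 mm of the middle.
- **Bystanders:** the beaker, jar, bottles and tin show within 1–2 pixels of where they started. The jar was partly hidden by a finger in one view.
- **Robot:** the gripper was clear of everything, with near-zero wrist force.

**What disagreed:** the camera fit of the tilt became unreliable once the well walls hid the carrier, so I went by contact geometry and force instead. My estimate of the chamber's position looked about 3 mm off sideways, well inside the 15 mm clearance. The fingers also slid a few millimetres on the grip while righting, without losing hold.

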